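# Load the bed stack of a glass column

### The arm

A 6-joint arm with a two-finger parallel gripper is mounted at the origin on the work surface. World frame = base frame: x ahead of the robot, y to its left, z up, the work surface at z = 0. Lengths are in mm, angles in degrees, forces in N, time in s.
With the tool pointing down it reaches from about 300 to 850 mm from the base axis. Payload 4.2 kg.
Tool frame: the origin (TCP) lies at the very end of the fingers, on their centre line; the grasp point (between the pads) lies 19 mm behind it; z points along the fingers, y is the direction in which the jaws open and shut (so a half turn about z gives the same grasp; the last joint's range is limited). The gripper opens to 91 mm and grips with 3 to 60 N. Pads are 32 mm wide; open, the fingers measure 118 mm over their backs; the gripper's body (76 mm by 178 mm) begins 60 mm behind the grasp point.
Start: joints at [73.797, 18.312, 89.639, -0, 72.044, -1.146], TCP at [149.378, 555.274, 213.976] pointing down, gripper open.
Joint ranges: [-177.97, 177.97], [-48.28, 115.42], [12.27, 149.76], [-77.06, 257.06], [2.81, 150.46], [-146.56, 146.56]. Speed limits (degrees/s): [147.25, 147.25, 180, 180, 180, 180].

### API

Orientations are given as [roll, pitch, yaw] about the fixed x, y, z axes, in that order (R = Rz(yaw) Ry(pitch) Rx(roll)).
In Python, from workcell import * gives the robot as it stands. The module is installed in compiled form; this text tells all that it offers.
- The arm moves only by the tool servo_tool, never from a script. Its argument "plan" is a list that holds one entry, the list of rows, each a list of 7 numbers: the shift along the tool's x, y, z in mm, then the turn, a rotation vector about the tool's x, y, z in rad, then the opening, from 0 (shut) to 1 (fully open). A call has 1 to 20 rows; each row is the pose to reach, as a shift and turn from the pose commanded when the call began, along the tool's axes at that moment; what a row does not reach only later rows make up. A row lasts 1/10 s, in which the tool goes at most 50 mm and 8.59 degrees, less where a joint would pass 70% of its speed; a pose out of reach is approached as far as the arm can. A call with a gripper value outside its range is refused whole. The fingers move at their own pace and stop on an object; "squeeze" is the grip in N (left out, the last holds). Time passes only in rows, so rows that repeat a pose let the fingers close. It gives the time, the measured TCP pose, the force and the opening at its end, in the units of the state.
- state(): the state, without advancing time (a new reading comes with each control period).
- grab_frame(name): name is "side" or "top"; returns a dict with "color" (384x512x3 uint8, red, green, blue), "range_z" (384x512 float32, mm along the optical axis (not along the pixel's ray), 0 where there is no reading), "fx", "fy", "cx", "cy" (pixels), "dist_coeffs" ([k1, k2, p1, p2, k3] as OpenCV has them; the pictures are not rectified), "rvec" (rotation vector, rad) and "tvec" (3), from world to camera coordinates, as OpenCV has them. Camera axes: x right, y down, z forward; pixel columns grow to the right and rows downward; lengths in mm; the calibration is good to about 2 mm. A picture is of the moment at which its call begins.
- job_done(): hands the job in, once; it reports no verdict.
The state is a dict: "time_s": time; "qpos": joint angles; "qvel": joint speeds; "effort": joint torques, N m; "ee_pos": TCP position; "ee_rot": TCP orientation; "force": force on the tool from outside, world axes, zero at the start; "torque": the same for the moment, N m; "gripper_width": finger opening in mm.
Only numpy, scipy, OpenCV 4.12 (cv2) and the standard library are available. Lean on these libraries where they do the work, as an engineer would, in place of code of your own. Each camera call takes 0.05 s, during which the arm holds its last target.

### The job

Swing the filling funnel clear of the glass column, then drop the column's three parts into its bore so that they lie flat in one stack: first the thick support ring, then the solid sintered disc, and the thin-walled retaining ring on top. Leave the funnel swung aside and the other things on the bench where they stand.

Things in the scene. Friction and masses are not known exactly. Their poses are not given: they have to be found in the camera images.
- column_stand: Retort stand with a short glass column, fixed. Origin: on the column's axis at bench level; +x points from the column to the rod. Base plate 220 x 120 mm, 14 mm thick, from x = -55 to +165. Rod 12 mm thick, 364 mm tall, at x = +120. Clamp at 88 mm height, 64 mm wide over its jaws. Glass barrel 48 mm outside, 37.5 mm bore; grey collar on top 56 mm outside, 114 to 130 mm high.
- column_mouth (a point): Centre of the column's open mouth, on the top face of the collar, 130 mm above the bench. The collar's lead-in is bevelled: 44 mm wide at the top, narrowing to the 37.5 mm bore 5 mm below; it is smooth and slippery, as is the glass.
- column_floor (a point): Centre of the bore's flat floor, 74 mm below the mouth; z points up.
- funnel_arm (a joint): Angle (rad) of the level arm that carries the filling funnel and turns about the rod: 0 = funnel centred over the column, against its stop; it grows, to 1.9, as the funnel swings clockwise seen from above, towards the stand's +y side (the robot's left). Starts between 0 and 0.3. It stays where it is left; about 2 N at the funnel moves it.
- funnel_rim (a point): Centre of the white funnel's open top, 224 mm above the bench, 120 mm from the rod's axis; 72 mm across outside, 67 mm inside; a cone 42 mm deep narrowing to 24 mm inside, then a stem 29 mm thick with its tip 150 mm above the bench. Fixed in a ring on the arm's bar (9 mm thick, 24 mm below the rim). It can be pushed from outside or hooked inside the cone.
- swing_pivot (a point): Point on the rod's axis at the height of the funnel's rim; the arm turns about the vertical through it.
- support_ring: Thick flat ring, white plastic, 36 mm outside, 18 mm hole, 16 mm high, lying flat on the bench. Origin at its centre, z along its axis. Goes in first.
- frit_disc: Solid white sintered disc, no hole, 36 mm across, 12 mm thick, lying flat on the bench. Origin at its centre, z along its axis. Goes in second.
- retaining_ring: Thin-walled flat ring, white plastic, 36 mm outside, 27 mm hole, 12 mm high, lying flat on the bench. Origin at its centre, z along its axis. Goes in last.
- wide_ring: Bystander: white ring of a wider column, 58 mm outside, 42 mm hole, 10 mm high; too wide for this one. Origin under its centre.
- stopper: Bystander: rubber stopper, 41 mm across at the top, 30 mm tall. Origin under its centre.
- weighing_bottle: Bystander: glass weighing bottle with lid, 43 mm across, 55 mm tall. Origin under its centre.
- dish: Bystander: porcelain dish, 66 mm across, 26 mm tall. Origin under its centre.
- beaker: Bystander: small glass beaker, 41 mm across, 55 mm tall. Origin under its centre.
- amber_bottle: Bystander: amber reagent bottle, 68 mm across, 145 mm tall. Origin under its centre.
- dark_bottle: Bystander: dark reagent bottle, 74 mm across, 160 mm tall. Origin under its centre.
- conical_flask: Bystander: glass conical flask, 68 mm across, 105 mm tall. Origin under its centre.

How it is judged (in metres and radians):
On the way, in this order (a step that is already met when the one before it is completed fails the run):
1. the funnel is swung clear of the column's mouth (arm beyond 0.6 rad) (value of joint funnel_arm above 0.6 rad), for 0.2 s.
2. the support ring lies flat on the floor of the bore (horizontal distance between support_ring and column_floor below 0.004 m and z of support_ring in the frame of column_floor between 0.0055 and 0.0105 m and angle between the z axis of support_ring and the z axis of column_floor, either way round below 0.1 rad), for 0.2 s.
3. the sintered disc lies flat on the support ring (all of step 2 and horizontal distance between frit_disc and column_floor below 0.004 m and z of frit_disc in the frame of column_floor between 0.0195 and 0.0245 m and angle between the z axis of frit_disc and the z axis of column_floor, either way round below 0.1 rad), for 0.2 s.
4. the retaining ring lies flat on the disc (all of step 3 and horizontal distance between retaining_ring and column_floor below 0.004 m and z of retaining_ring in the frame of column_floor between 0.0315 and 0.0365 m and angle between the z axis of retaining_ring and the z axis of column_floor, either way round below 0.1 rad), for 0.2 s.
At the end, for the whole second after the job is handed in: Support ring, disc and retaining ring rest in the bore in that order from the floor up, each within 4 mm of the axis, 2.5 mm of its height in the tight stack (centres 8, 22, 34 mm above the floor) and 0.1 rad of flat; the funnel arm is still swung beyond 0.6 rad (all of step 4 and value of joint funnel_arm above 0.6 rad and linear speed of each of support_ring, frit_disc, retaining_ring below 0.02 m/s); the robot touches nothing.
It fails at once if a bystander was moved by more than 30 mm or tipped over (distance of any of wide_ring, stopper, weighing_bottle, dish, beaker, amber_bottle, dark_bottle, conical_flask from where it was at the start of the episode above 0.03 m or angle between any of wide_ring, stopper, weighing_bottle, dish, beaker, amber_bottle, dark_bottle, conical_flask's own z axis and vertical above 0.6 rad).
It also fails if it takes over 72 s, if anything falls off the work surface, if the arm or the gripper's body presses on something with over 40 N, if the wrist force passes 120 N, or if a joint passes its speed limit or range.

## Working session

There is one attempt and no reset: what is moved stays moved. The work goes in short steps, Python scripts to look and compute and a tool call to move; the robot and the scene stay as the last step left them, time stands still between calls to the robot, and variables do not carry over. Pictures are saved under pics/ and viewed, and the job is handed in when it is done.

Besides the shell and the picture viewer there is one more tool, called after "Request:" by a JSON object that holds its "method" and its "body". servo_tool: Moves the arm, as the interface text tells. Its arguments: {"type":"object","properties":{"plan":{"type":"array"},"squeeze":{"type":"number"}},"required":["plan"]}

```bash
mkdir -p pics
cat > h.py <<'E'
from workcell import *
import numpy as np, cv2
def cam(f):
    K=np.array([[f['fx'],0,f['cx']],[0,f['fy'],f['cy']],[0,0,1.]]);R=cv2.Rodrigues(np.array(f['rvec'],float))[0]
    return K,np.array(f['dist_coeffs'],float),R,np.array(f['tvec'],float).reshape(3)
def ray(f,uv):
    K,d,R,t=cam(f);p=cv2.undistortPoints(np.array(uv,float).reshape(-1,1,2),K,d).reshape(-1,2)
    D=np.c_[p,np.ones(len(p))]@R
    return -R.T@t,D
def plane(f,uv,z):
    c,D=ray(f,uv);return c+D*((z-c[2])/D[:,2])[:,None]
def proj(f,P):
    K,d,R,t=cam(f);return cv2.projectPoints(np.array(P,float).reshape(-1,1,3),np.array(f['rvec'],float),t,K,d)[0].reshape(-1,2)
def cloud(f):
    K,d,R,t=cam(f);h,w=f['range_z'].shape
    u,v=np.meshgrid(np.arange(w),np.arange(h));p=cv2.undistortPoints(np.stack([u,v],-1).reshape(-1,1,2).astype(float),K,d).reshape(h,w,2)
    z=f['range_z'];P=np.dstack([p[...,0]*z,p[...,1]*z,z])
    X=(P-t)@R;X[z==0]=np.nan;return X
def save(n,f,s=1.5):
    cv2.imwrite('pics/'+n+'.png',cv2.resize(f['color'][...,::-1],None,fx=s,fy=s,interpolation=cv2.INTER_CUBIC))
E
python3 - <<'E'
from h import *
import pickle
for n in('side','top'):
    f=grab_frame(n);save(n+'0',f);pickle.dump(f,open(n+'0.pkl','wb'))
    K,d,R,t=cam(f);print(n,K,d,-R.T@t,R[2])
print(state())
E
```

```text
side [[396.34213604   0.         253.54492383]
 [  0.         396.34213604 195.09375636]
 [  0.           0.           1.        ]] [-0.02142849  0.          0.          0.          0.        ] [ 294.74779667 -613.31275805  850.04523378] [ 0.20881232  0.6847891  -0.69818429]
top [[463.29457615   0.         254.09541862]
 [  0.         463.29457615 192.0488853 ]
 [  0.           0.           1.        ]] [-0.01081383  0.          0.          0.          0.        ] [ 413.96883075   69.49556869 1487.88990262] [ 0.05479263 -0.0066067  -0.9984759 ]
{'time_s': 0.1, 'qpos': array([ 7.37971707e+01,  1.83460675e+01,  8.96989338e+01, -4.13842832e-04,
        7.20441294e+01, -1.14712363e+00]), 'qvel': array([-0.05597531, -0.01273192, -0.12958719, -0.00704329,  0.05549171,
       -0.01260289]), 'effort': array([ 1.83428128e-03, -4.13333166e+01, -2.32507968e+01,  7.27925403e-02,
        4.22617758e-02, -3.91954927e-05]), 'ee_pos': array([149.24806043, 554.82520708, 213.22677883]), 'ee_rot': array([-1.79910879e+02, -1.39096485e-03,  1.64944421e+02]), 'force': array([ 1.34144417, -0.61712121,  0.42204412]), 'torque': array([0.01929827, 0.04622912, 0.0940667 ]), 'gripper_width': 91.05399648409573}
```

View pics/side0.png

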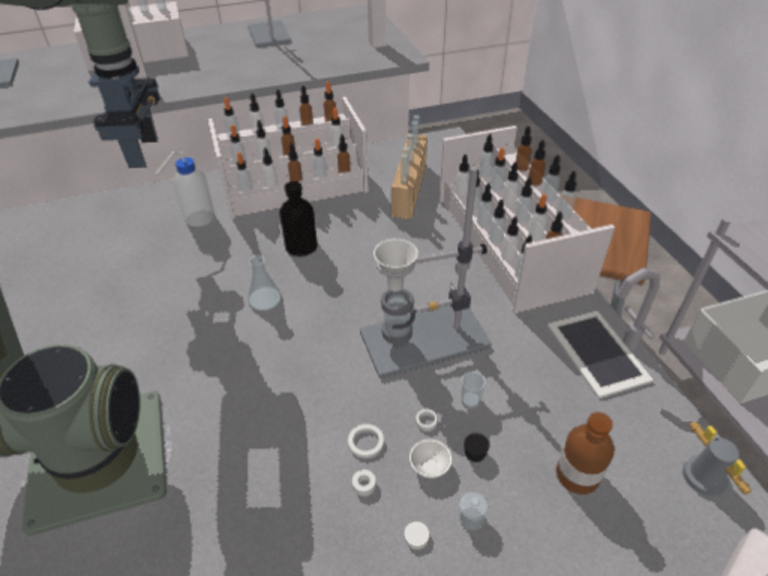

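View pics/top0.png

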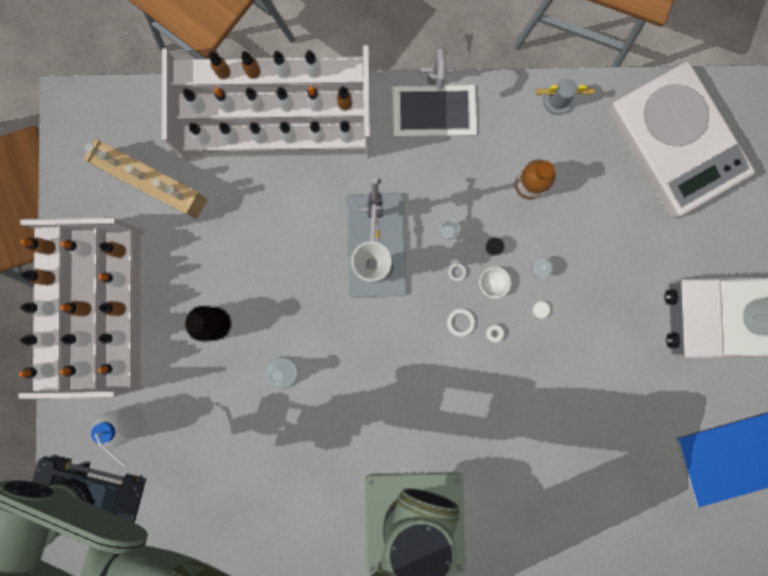

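The top view (in picture pixels, at 1.5x scale) shows the funnel and stand at (372,262), the thin ring at (457,271) and the thick ring at (495,333). The disc is at (541,310), the wide ring at (461,322) and the dish at (494,281). The side view shows the thin ring at (427,420), the thick ring at (364,484) and the disc at (417,536).

```bash
cat > m.py <<'E'
from h import *
import pickle
def blob(f,c,r=22,thr=150):
    g=f['color'].min(2);m=(g>thr).astype(np.uint8)
    n,l,s,ce=cv2.connectedComponentsWithStats(m)
    b=min((i for i in range(1,n) if 15<s[i,4]<2500),key=lambda i:np.hypot(*(ce[i]-c)))
    k,_=cv2.findContours((l==b).astype(np.uint8),cv2.RETR_EXTERNAL,cv2.CHAIN_APPROX_NONE)
    k=max(k,key=len)
    return cv2.convexHull(k).reshape(-1,2).astype(float),s[b]
def tri(a,ua,b,ub):
    ca,Da=ray(a,ua);cb,Db=ray(b,ub);Da=Da[0];Db=Db[0]
    A=np.c_[Da,-Db];x=np.linalg.lstsq(A,cb-ca,rcond=None)[0]
    p=ca+Da*x[0];q=cb+Db*x[1];return (p+q)/2,np.linalg.norm(p-q)
if __name__=='__main__':
    T=pickle.load(open('top0.pkl','rb'));S=pickle.load(open('side0.pkl','rb'))
    XT=cloud(T);XS=cloud(S)
    for n,t,s,h in (('retain',(457,271),(427,420),12),('support',(495,333),(364,484),16),('frit',(541,310),(417,536),12),('wide',(461,322),(366,441),10),('dish',(494,281),(430,460),26)):
        for nm,f,c,X in(('T',T,t,XT),('S',S,s,XS)):
            k,st=blob(f,np.array(c)/1.5)
            P=plane(f,k,h)[:,:2];(cx,cy),r=cv2.minEnclosingCircle(P.astype(np.float32))
            m=np.zeros(f['range_z'].shape,np.uint8);cv2.fillPoly(m,[k.astype(int)],1)
            z=X[...,2][m>0]
            print(n,nm,st,'circ',round(cx,1),round(cy,1),round(r,1),'z pct',np.nanpercentile(z,[10,50,90,98]).round(1))
            e=cv2.fitEllipse(k.astype(np.float32))[0] if len(k)>5 else None
            print('   ell',plane(f,[e],h)[0].round(1))
            if nm=='T':et=e
        print('   tri',tri(T,[et],S,[e]))
E
python3 m.py
python3 - <<'E'
from h import *
import pickle
T=pickle.load(open('top0.pkl','rb'));S=pickle.load(open('side0.pkl','rb'))
c=T['color'][110:220,220:380][...,::-1];cv2.imwrite('pics/tc.png',cv2.resize(c,None,fx=5,fy=5,interpolation=cv2.INTER_CUBIC))
c=S['color'][110:250,225:345][...,::-1];cv2.imwrite('pics/sc.png',cv2.resize(c,None,fx=4,fy=4,interpolation=cv2.INTER_CUBIC))
E
```

```text
retain T [281 135  30  30 554] circ 627.7 -77.3 61.7 z pct [-3.7  1.3 19.7 54.7]
   ell [628.  -71.9  12. ]
retain S [277 272  15  14  97] circ 525.2 -98.1 19.9 z pct [-1.1  7.5 13.1 15.3]
   ell [525.9 -98.4  12. ]
   tri (array([589.13998748, -68.07510385, -43.57651974]), np.float64(94.3622784337839))
support T [294 259  34  18 427] circ 253.3 -114.3 54.1 z pct [-3.8  0.4  4.7  7.4]
   ell [ 253.1 -112.7   16. ]
support S [233 312  18  17 181] circ 394.4 -174.8 20.3 z pct [ 0.3 15.6 18.2 19.3]
   ell [ 394.6 -174.9   16. ]
   tri (array([ 324.42299996, -139.38653172,    1.72741346]), np.float64(153.85393201335947))
frit T [294 259  34  18 427] circ 252.8 -114.8 54.2 z pct [-3.8  0.4  4.7  7.4]
   ell [ 252.6 -113.2   12. ]
frit S [268 347  21  18 258] circ 445.2 -274.8 21.7 z pct [ 0.9 11.6 13.8 15. ]
   ell [ 444.7 -276.2   12. ]
   tri (array([ 352.15256358, -182.02513914,  -70.44947538]), np.float64(246.59546519495885))
wide T [294 259  34  18 427] circ 252.6 -115.1 54.3 z pct [-3.8  0.4  4.7  7.4]
   ell [ 252.4 -113.4   10. ]
wide S [206 282  51  32 606] circ 386.5 -109.8 64.5 z pct [-0.6  1.7 10.8 12.9]
   ell [ 383.3 -105.4   10. ]
   tri (array([ 318.41698287, -122.61659764,   71.48992175]), np.float64(122.96023920785797))
dish T [281 135  30  30 554] circ 625.7 -75.9 61.1 z pct [-3.7  1.3 19.7 54.7]
   ell [625.9 -70.6  26. ]
dish S [272 292  30  27 565] circ 502.9 -175.1 35.0 z pct [ 3.  13.1 26.6 28.5]
   ell [ 502.5 -176.2   26. ]
   tri (array([ 602.46185308,  -79.49214463, -164.37129769]), np.float64(102.57176855563483))
```

View pics/tc.png

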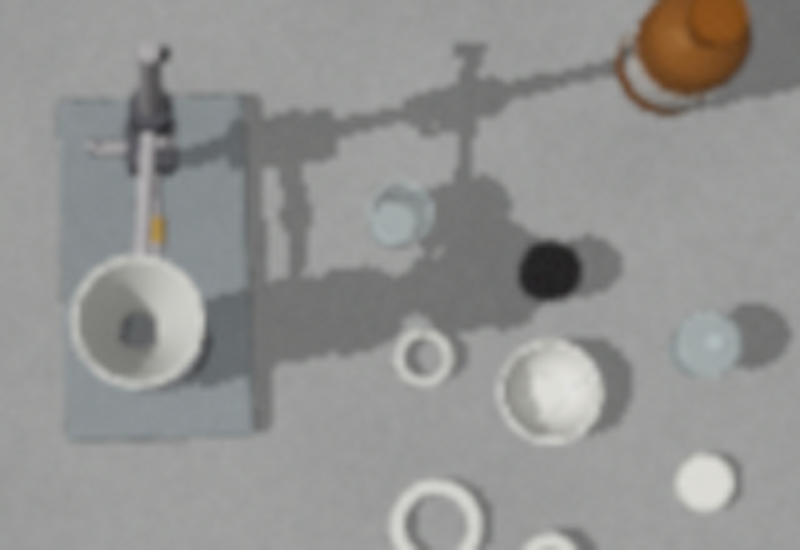

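View pics/sc.png

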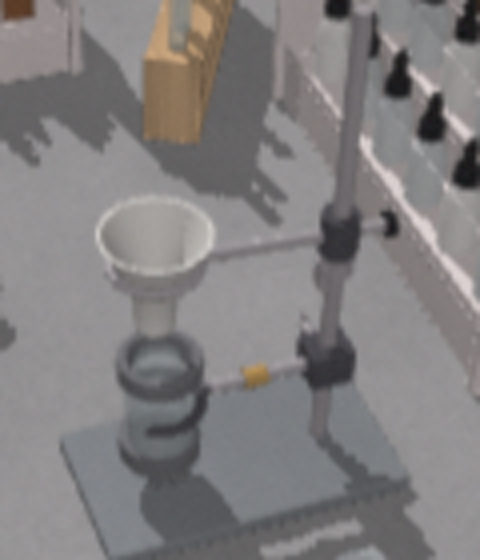

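```bash
cat > m2.py <<'E'
from m import *
T=pickle.load(open('top0.pkl','rb'));S=pickle.load(open('side0.pkl','rb'))
XT=cloud(T)
for n,t,s,h in (('retain',(305,181),(427,420),12),('support',(330,222),(364,484),16),('frit',(361,206.5),(417,536),12),('wide',(307,215),(366,441),10),('dish',(330,188),(430,460),26)):
    r=[]
    for nm,f,c,thr in(('T',T,t,175),('S',S,np.array(s)/1.5,175)):
        k,st=blob(f,np.array(c),thr=thr)
        e=cv2.fitEllipse(k.astype(np.float32))
        r.append(e[0]);P=plane(f,k,h)[:,:2];cc=cv2.fitEllipse(P.astype(np.float32))
        print(n,nm,st,np.round(e[0],1),'plane',plane(f,[e[0]],h)[0].round(1),'ell dia',np.round(cc[1],1),np.round(cc[0],1))
    p,e=tri(T,[r[0]],S,[r[1]]);print('   tri',p.round(1),round(e,1))
# plate
hsv=cv2.cvtColor(T['color'],cv2.COLOR_RGB2HSV)
print(hsv[190,240],hsv[190,200],T['color'][190,240],T['color'][190,200])
m=((hsv[...,1]>22)&(hsv[...,0]>85)&(hsv[...,0]<125)).astype(np.uint8)
m[:, :215]=0;m[:,280:]=0;m[:120]=0;m[205:]=0
k,_=cv2.findContours(m,cv2.RETR_EXTERNAL,cv2.CHAIN_APPROX_NONE);k=max(k,key=cv2.contourArea)
cv2.imwrite('pics/mk.png',cv2.resize(m*255,None,fx=1.5,fy=1.5))
P=plane(T,k.reshape(-1,2),14)[:,:2]
r=cv2.minAreaRect(P.astype(np.float32));print(r,cv2.boxPoints(r))
# funnel rim
k,st=blob(T,np.array((247,174)),thr=150);e=cv2.fitEllipse(k.astype(np.float32));print('rim',e,st,plane(T,[e[0]],224))
P=plane(T,k,224)[:,:2];print(cv2.minEnclosingCircle(P.astype(np.float32)))
rt=e[0]
k,st=blob(S,np.array((264,168)),thr=140);e=cv2.fitEllipse(k.astype(np.float32));print('rimS',e,st,plane(S,[e[0]],224));print(tri(T,[rt],S,[e[0]]))
E
python3 m2.py
```

```text
retain T [299 176  11  11  44] [304.  181.2] plane [ 526.9 -100.3   12. ] ell dia [34.1 35.2] [ 526.9 -100.3]
retain S [277 273  14  12  53] [283.9 278.5] plane [526.1 -98.7  12. ] ell dia [33.6 34.8] [526.2 -98.5]
   tri [526.2 -99.9  13.9] 1.2
support T [324 217  12  11  82] [329.3 222.1] plane [ 395.3 -177.4   16. ] ell dia [34.4 36.5] [ 395.3 -177.4]
support S [235 313  15  15 129] [242.  319.8] plane [ 394.5 -175.2   16. ] ell dia [34.6 35.4] [ 394.6 -175. ]
   tri [ 394.8 -176.8   18.8] 1.2
frit T [355 201  12  11 102] [360.4 206.1] plane [ 444.3 -278.6   12. ] ell dia [34.8 35.8] [ 444.3 -278.6]
frit S [269 348  17  16 214] [277.2 355.3] plane [ 443.2 -276.2   12. ] ell dia [34.8 35.3] [ 443.2 -276. ]
   tri [ 443.4 -277.7   15.1] 1.7
wide T [298 206  18  19 143] [306.5 214.8] plane [ 419.7 -106.    10. ] ell dia [57.  58.7] [ 419.7 -106. ]
wide S [232 283  24  21 191] [243.3 292.6] plane [ 418.8 -104.3   10. ] ell dia [56.8 57.8] [ 419.  -103.8]
   tri [ 419.1 -105.7   12. ] 1.2
dish T [324 178  16  21 224] [329.7 188. ] plane [ 503.1 -179.6   26. ] ell dia [62.1 65.9] [ 503.1 -179.6]
dish S [279 293  22  25 293] [287.7 304.8] plane [ 504.9 -177.6   26. ] ell dia [58.1 66.1] [ 505.1 -176.7]
   tri [ 503.5 -179.2   29.3] 1.2
[101  14 149] [ 60   2 156] [141 146 149] [155 156 155]
((684.6668090820312, 60.04750061035156), (0.0, 0.0), 0.0) [[684.6668  60.0475]
 [684.6668  60.0475]
 [684.6668  60.0475]
 [684.6668  60.0475]]
rim ((274.4809875488281, 155.62953186035156), (2.7362122535705566, 24.96787452697754), 175.9689178466797) [273 144   4  21  51] [[582.50517136   3.48721458 224.        ]]
((587.038330078125, 3.351681709289551), 27.917991638183594)
rimS ((287.3290100097656, 188.20913696289062), (30.946292877197266, 41.44134521484375), 51.83548355102539) [269 172  36  34 808] [[562.5319969   -2.55057175 224.        ]]
(array([575.33004577,   5.42794407, 214.62143491]), np.float64(17.362970312360837))
```

```bash
cat > m3.py <<'E'
from m import *
T=pickle.load(open('top0.pkl','rb'));S=pickle.load(open('side0.pkl','rb'))
XT=cloud(T);XS=cloud(S)
c=cv2.GaussianBlur(T['color'],(3,3),0).astype(int)
m=((c[...,2]-c[...,0])>4).astype(np.uint8)
m[:, :222]=0;m[:,280:]=0;m[:120]=0;m[205:]=0
k,_=cv2.findContours(m,cv2.RETR_EXTERNAL,cv2.CHAIN_APPROX_NONE);k=max(k,key=cv2.contourArea)
P=plane(T,k.reshape(-1,2),14)[:,:2]
r=cv2.minAreaRect(P.astype(np.float32));print(r,cv2.boxPoints(r))
vis=T['color'][...,::-1].copy();vis[m>0]=(0,0,255);cv2.imwrite('pics/mk.png',cv2.resize(vis[110:220,200:300],None,fx=5,fy=5))
# rim top via bright + height
rs=[]
for nm,f,X,cc in(('T',T,XT,(247,174)),('S',S,XS,(264,168))):
    m=((X[...,2]>175)&(X[...,2]<240)&(f['color'].min(2)>60)).astype(np.uint8)
    m=cv2.morphologyEx(m,cv2.MORPH_CLOSE,np.ones((3,3)))
    n,l,s,ce=cv2.connectedComponentsWithStats(m)
    b=min((i for i in range(1,n) if s[i,4]>100),key=lambda i:np.hypot(*(ce[i]-cc)))
    print(nm,s[b],ce[b])
    mm=(l==b)
    P=X[mm];top=P[(P[:,2]>217)];print('high pts',len(top),np.nanmedian(top,0),top.min(0),top.max(0))
    k,_=cv2.findContours(cv2.morphologyEx(mm.astype(np.uint8),cv2.MORPH_OPEN,np.ones((7,7))),cv2.RETR_EXTERNAL,cv2.CHAIN_APPROX_NONE);k=cv2.convexHull(max(k,key=len)).reshape(-1,2)
    Q=plane(f,k,224)[:,:2];print(cv2.minEnclosingCircle(Q.astype(np.float32)),cv2.fitEllipse(Q.astype(np.float32)))
# collar in side cloud z 122..135
m=(XS[...,2]>118)&(XS[...,2]<138)
b=np.zeros_like(m);b[200:250,240:290]=1
b[:]=0;b[190:225,250:282]=1
P=XS[m&b];print('collar',len(P),P.min(0) if len(P) else '',P.max(0) if len(P) else '',np.median(P,0))
# rod: high points
m=(XT[...,2]>330)&(XT[...,2]<400);P=XT[m];v=np.argwhere(m)
print('rod',P[(abs(P[:,1])<100)].round(0)[:10])
m=(XS[...,2]>300)&(XS[...,2]<375);b=np.zeros_like(m);b[100:180,295:330]=1;P=XS[m&b];print('rodS',len(P),np.median(P,0) if len(P) else '')
E
python3 m3.py
```

```text
((587.9000244140625, 69.60716247558594), (218.1857147216797, 119.09484100341797), 1.0366475582122803) [[477.74768  127.171135]
 [479.90234    8.095789]
 [698.05237   12.04319 ]
 [695.8977   131.11853 ]]
T [235 129  26  59 639] [247.94679186 166.33020344]
high pts 185 [540.94386746  75.00893214 222.40211037] [497.22105331  43.93167954 217.03583744] [657.73274405 112.63991183 240.22293739]
((532.7708129882812, 78.75077819824219), 35.71547317504883) ((532.8518676757812, 78.82829284667969), (70.51779174804688, 71.24022674560547), 31.939966201782227)
S [249 156  76  32 907] [275.87210584 171.15435502]
high pts 224 [546.50846657  84.49725838 222.25387652] [496.39069792  44.78728507 217.03100902] [661.18113831 119.35529097 240.42324532]
((527.3912353515625, 68.0312728881836), 49.024208068847656) ((530.0698852539062, 70.21418762207031), (70.51090240478516, 101.86160278320312), 163.0626983642578)
collar 230 [502.99642697  41.03633523 118.01418283] [560.05953091  95.23710816 133.78631884] [529.13688779  64.305678   127.53029486]
rod [[658.  71. 361.]
 [658.  69. 364.]
 [655.  74. 364.]
 [655.  72. 363.]
 [655.  69. 364.]
 [655.  67. 365.]
 [652.  74. 366.]
 [652.  72. 366.]
 [652.  69. 366.]
 [653.  67. 362.]]
rodS 133 [650.02451673  68.46155202 338.0556467 ]
```

View pics/mk.png

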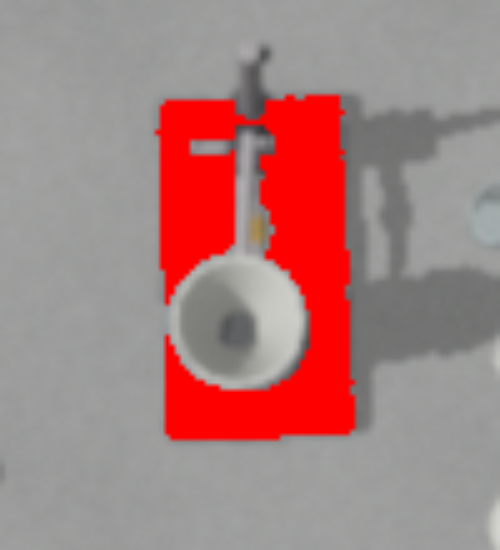

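The stand's axis comes out at about (532.9, 68.6), with the rod near (653, 71). The funnel is at (532.8, 78.8), so the arm angle is about 0.085 rad. I'll hook the closed fingers inside the cone and swing it.

```bash
cat > d.py <<'E'
import sys
from h import *
from scipy.spatial.transform import Rotation as Ro
def delta(x,y,z,yaw=None):
    s=state();R=Ro.from_euler('xyz',s['ee_rot'],degrees=True)
    g=Ro.from_euler('xyz',[180,0,s['ee_rot'][2] if yaw is None else yaw],degrees=True)
    return R.inv().apply(np.array([x,y,z])-s['ee_pos']).round(1),(R.inv()*g).as_rotvec().round(3)
if __name__=='__main__':
    s=state();print(s['time_s'],s['ee_pos'].round(1),s['ee_rot'].round(1),s['force'].round(1),round(s['gripper_width'],1),s['qpos'].round(1))
    for a in sys.argv[1:]: print(a,*delta(*map(float,a.split(','))))
E
python3 d.py 533,79,300 533,79,212
```

```text
0.1 [149.2 554.8 213.2] [-179.9   -0.   164.9] [ 1.3 -0.6  0.4] 91.1 [73.8 18.3 89.7 -0.  72.  -1.1]
533,79,300 [-494.2 -359.9  -86.2] [-0.002 -0.     0.   ]
533,79,212 [-494.2 -359.8    1.8] [-0.002 -0.     0.   ]
```

Request:
{"method": "servo_tool", "body": {"plan": [[[-35,-25,-60,0,0,0,0],[-70,-50,-86,0,0,0,0],[-110,-80,-86,0,0,0,0],[-494,-360,-86,0,0,0,0],[-494,-360,-86,0,0,0,0],[-494,-360,-86,0,0,0,0],[-494,-360,-86,0,0,0,0],[-494,-360,-86,0,0,0,0],[-494,-360,-86,0,0,0,0],[-494,-360,-86,0,0,0,0],[-494,-360,-86,0,0,0,0],[-494,-360,-86,0,0,0,0],[-494,-360,-86,0,0,0,0],[-494,-360,-86,0,0,0,0],[-494,-360,-86,0,0,0,0],[-494,-360,-86,0,0,0,0],[-494,-360,-86,0,0,0,0],[-494,-360,-86,0,0,0,0]]], "squeeze": 20}}

```text
time_s: 1.9
ee_pos: [532.3, 80.3, 300.2]
ee_rot: [180.0, 0.0, 165.0]
force: [-0.3, -0.5, 0.2]
gripper_width: 0.3
```

```bash
python3 d.py 533,79,212
python3 - <<'E'
from h import *
f=grab_frame('side');save('side1',f)
E
```

```text
1.9 [532.3  80.3 300.2] [180.   0. 165.] [-0.3 -0.5  0.2] 0.3 [  7.4  12.5  85.3   0.   82.1 -67.7]
533,79,212 [-1.  -1.1 88.2] [0. 0. 0.]
```

View pics/side1.png

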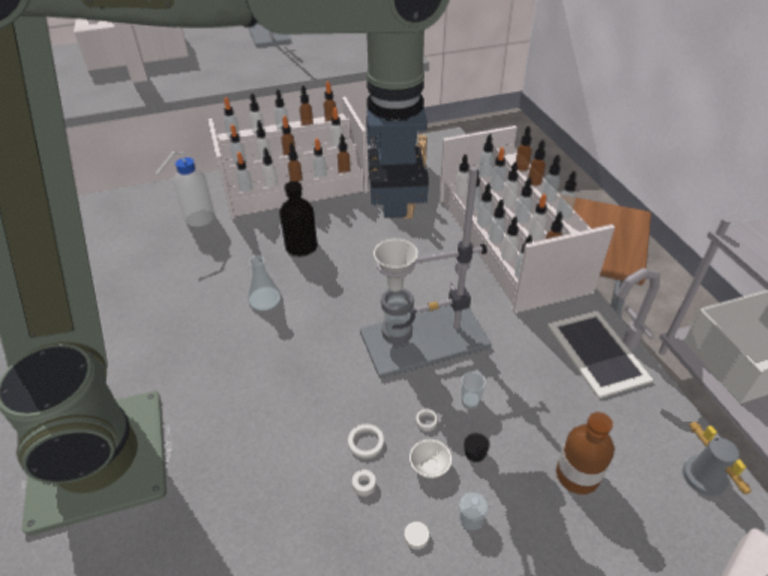

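The closed fingers, at (395,205) in the picture, are above the funnel at (396,255). I'll go down in steps.

Request:
{"method": "servo_tool", "body": {"plan": [[[-1,-1,30,0,0,0,0],[-1,-1,60,0,0,0,0],[-1,-1,75,0,0,0,0],[-1,-1,82,0,0,0,0],[-1,-1,87,0,0,0,0],[-1,-1,87,0,0,0,0]]]}}

```text
time_s: 2.55
ee_pos: [533.7, 78.3, 213.1]
ee_rot: [180.0, 0.0, 165.0]
force: [-0.2, -1.2, -0.4]
gripper_width: 0.5
```

Run:
```python
from d import *
s=state();print(s['ee_pos'].round(1))
# arc: finger follows funnel centre plus lead
piv=np.array([652.9,70.7])
for th in np.arange(0.1,1.66,0.1):
    # direction from pivot at th=0 is (-1,-0.018)
    a=np.deg2rad(181.0)-th
    p=piv+120*np.array([np.cos(a),np.sin(a)])
    print(round(th,2),p.round(0),delta(p[0],p[1],213)[0].round(0))
```

```text
[533.7  78.3 213.1]
0.1 [533.  81.] [1. 2. 0.]
0.2 [535.  92.] [ 2. 14.  0.]
0.3 [538. 104.] [ 3. 26.  0.]
0.4 [542. 115.] [ 2. 38.  0.]
0.5 [547. 126.] [-0. 50.  0.]
0.6 [553. 137.] [-3. 61.  0.]
0.7 [560. 146.] [-8. 72.  0.]
0.8 [568. 155.] [-13.  83.   0.]
0.9 [577. 163.] [-20.  93.   0.]
1.0 [586. 171.] [-27. 103.   0.]
1.1 [597. 177.] [-35. 111.   0.]
1.2 [607. 182.] [-44. 119.   0.]
1.3 [619. 186.] [-54. 126.   0.]
1.4 [630. 189.] [-65. 132.   0.]
1.5 [642. 190.] [-76. 136.   0.]
1.6 [654. 191.] [-87. 140.   0.]
```

Request:
{"method": "servo_tool", "body": {"plan": [[[2,14,0,0,0,0,0],[3,26,0,0,0,0,0],[2,38,0,0,0,0,0],[0,50,0,0,0,0,0],[-3,61,0,0,0,0,0],[-8,72,0,0,0,0,0],[-13,83,0,0,0,0,0],[-20,93,0,0,0,0,0],[-27,103,0,0,0,0,0],[-35,111,0,0,0,0,0],[-44,119,0,0,0,0,0],[-54,126,0,0,0,0,0],[-65,132,0,0,0,0,0],[-76,136,0,0,0,0,0],[-76,136,0,0,0,0,0]]]}}

```text
time_s: 4.05
ee_pos: [644.2, 190.7, 212.4]
ee_rot: [179.9, 0.0, 164.9]
force: [0.1, 0.2, -0.7]
gripper_width: 0.5
```

```bash
python3 - <<'E'
from h import *
for n in('side','top'):
    f=grab_frame(n);save(n+'2',f)
E
python3 d.py
```

```text
4.15 [643.  190.5 212.5] [179.9   0.  164.9] [-1.5 -0.5 -0. ] 0.4 [ 15.5  27.1  76.    0.1  76.9 -59.5]
```

View pics/side2.png

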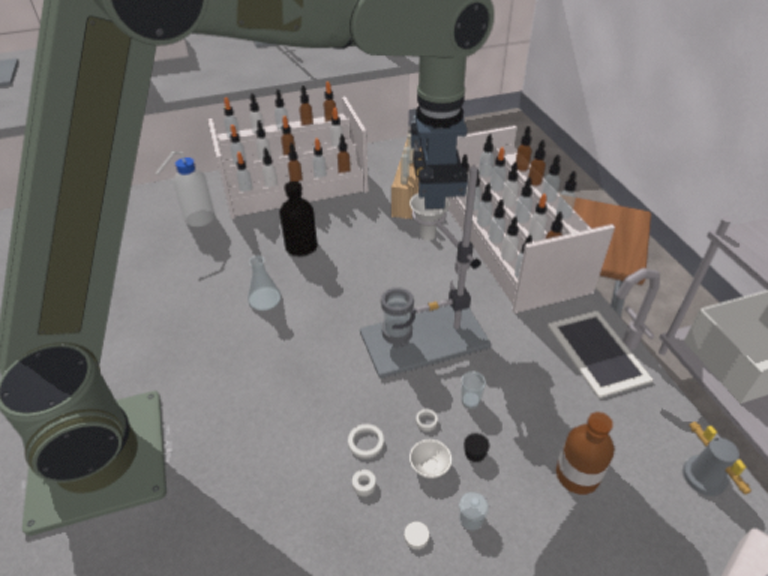

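The funnel has swung about 1.45 rad, clear of the column at (397,315). Next the support ring.

```bash
python3 d.py 643,190,300 480,60,300 395,-176,120,66
```

```text
4.15 [643.  190.5 212.5] [179.9   0.  164.9] [-1.5 -0.5 -0. ] 0.4 [ 15.5  27.1  76.    0.1  76.9 -59.5]
643,190,300 [ -0.2  -0.3 -87.5] [0.002 0.    0.   ]
480,60,300 [ 123.4 -168.2  -87.8] [0.002 0.    0.   ]
395,-176,120,66 [ 144.2 -418.5   91.8] [ 1.000e-03 -1.000e-03  1.727e+00]
```

Request:
{"method": "servo_tool", "body": {"plan": [[[0,0,-40,0,0,0,0],[0,0,-80,0,0,0,0],[3,-4,-88,0,0,0,0],[30,-40,-88,0,0,0.1,0],[60,-80,-88,0,0,0.25,0.6],[90,-120,-88,0,0,0.4,0.6],[123,-168,-88,0,0,0.55,0.6],[127,-215,-88,0,0,0.7,0.6],[131,-262,-70,0,0,0.85,0.6],[135,-310,-40,0,0,1.0,0.6],[139,-350,-10,0,0,1.15,0.6],[142,-390,30,0,0,1.3,0.6],[144,-418,70,0,0,1.45,0.6],[144,-418,92,0,0,1.6,0.6],[144,-418,92,0,0,1.727,0.6],[144,-418,92,0,0,1.727,0.6],[144,-418,92,0,0,1.727,0.6]]]}}

```text
time_s: 5.85
ee_pos: [395.0, -176.4, 121.2]
ee_rot: [179.9, -0.0, 66.1]
force: [-0.7, 0.2, 0.9]
gripper_width: 54.3
```

```bash
python3 d.py 395,-176,60 395,-176,8;python3 - <<'E'
from h import *
import pickle
for n in('side','top'):
    f=grab_frame(n);save(n+'3',f);pickle.dump(f,open(n+'3.pkl','wb'))
E
```

```text
5.85 [ 395.  -176.4  121.2] [179.9  -0.   66.1] [-0.7  0.2  0.9] 54.3 [-25.6  10.6 115.3   0.   54.   -1.8]
395,-176,60 [ 0.4 -0.2 61.2] [ 0.001 -0.    -0.   ]
395,-176,8 [  0.4  -0.3 113.2] [ 0.001 -0.    -0.   ]
```

View pics/side3.png

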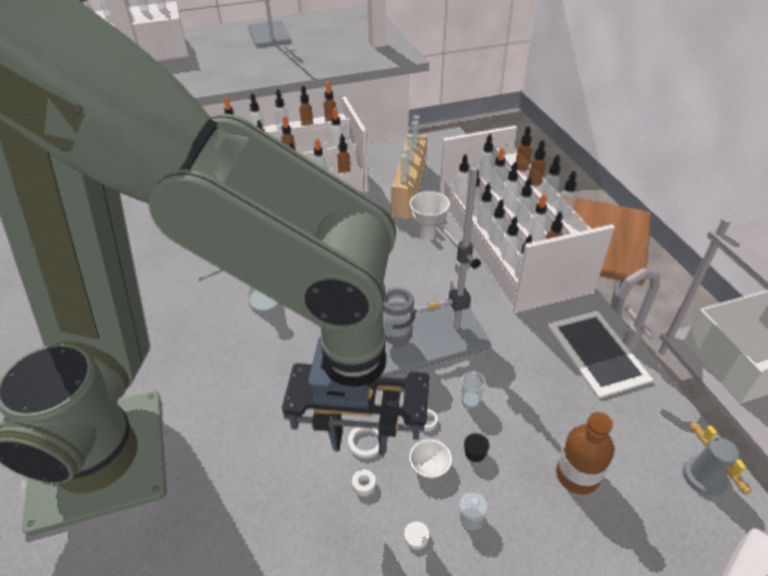

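View pics/top3.png

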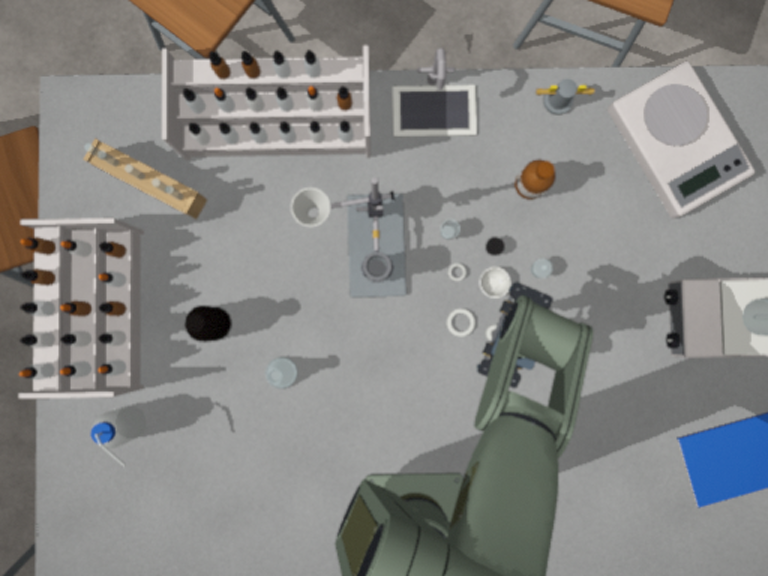

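Request:
{"method": "servo_tool", "body": {"plan": [[[0,0,40,0,0,0,0.6],[0,0,75,0,0,0,0.6],[0,0,95,0,0,0,0.6],[0,0,107,0,0,0,0.6],[0,0,114,0,0,0,0.6],[0,0,114,0,0,0,0.6],[0,0,114,0,0,0,0.35],[0,0,114,0,0,0,0.2],[0,0,114,0,0,0,0.2],[0,0,114,0,0,0,0.2],[0,0,114,0,0,0,0.2]]], "squeeze": 20}}

```text
time_s: 7.05
ee_pos: [395.3, -176.8, 7.6]
ee_rot: [179.9, -0.0, 66.0]
force: [0.5, 1.1, 6.2]
gripper_width: 35.1
```

```bash
python3 d.py
cat > col.py <<'E'
from m import *
T=pickle.load(open('top3.pkl','rb'));S=pickle.load(open('side3.pkl','rb'))
c=T['color'][165:190,235:268][...,::-1];cv2.imwrite('pics/c1.png',cv2.resize(c,None,fx=20,fy=20,interpolation=cv2.INTER_CUBIC))
c=S['color'][185:240,245:285][...,::-1];cv2.imwrite('pics/c2.png',cv2.resize(c,None,fx=10,fy=10,interpolation=cv2.INTER_CUBIC))
print(proj(T,[[532.9,68.6,130]]),proj(S,[[532.9,68.6,130]]))
E
python3 col.py
```

```text
7.05 [ 395.3 -176.8    7.6] [179.9  -0.   66. ] [0.5 1.1 6.2] 35.1 [-25.6  20.4 123.4   0.   36.1  -1.6]
[[251.08943042 177.01515263]] [[264.87303585 199.36848453]]
```

View pics/c1.png

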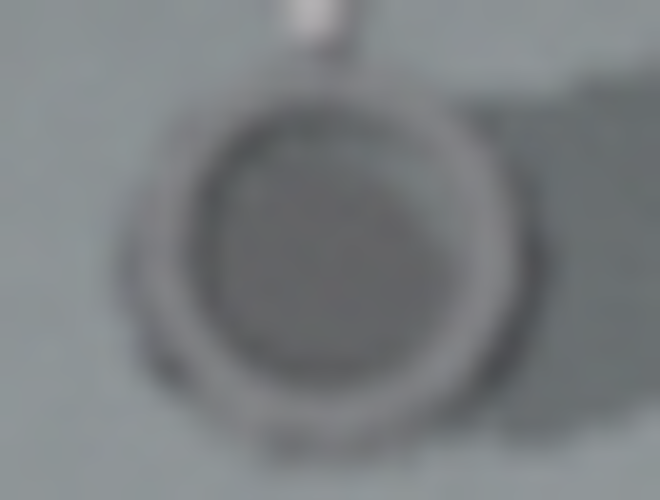

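View pics/c2.png

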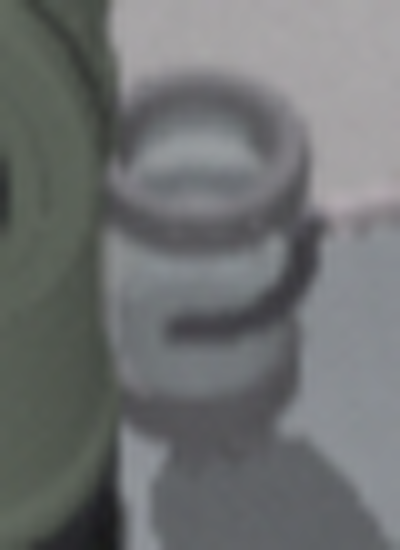

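Grip at 35.1 mm on the support ring. I'll lift it and hover above the column.

```bash
python3 d.py 395,-176,100 533,69,190,45 533,69,165,45
```

```text
7.05 [ 395.3 -176.8    7.6] [179.9  -0.   66. ] [0.5 1.1 6.2] 35.1 [-25.6  20.4 123.4   0.   36.1  -1.6]
395,-176,100 [  0.6  -0.4 -92.4] [ 0.002 -0.    -0.   ]
533,69,190,45 [ 280.6   26.1 -182.3] [ 0.002 -0.     0.366]
533,69,165,45 [ 280.6   26.1 -157.3] [ 0.002 -0.     0.366]
```

Request:
{"method": "servo_tool", "body": {"plan": [[[0,0,-15,0,0,0,0.2],[0,0,-50,0,0,0,0.2],[0,0,-90,0,0,0,0.2],[0,0,-130,0,0,0,0.2],[10,1,-160,0,0,0,0.2],[45,5,-157,0,0,0.1,0.2],[90,9,-157,0,0,0.2,0.2],[135,13,-157,0,0,0.3,0.2],[180,17,-157,0,0,0.366,0.2],[225,21,-157,0,0,0.366,0.2],[260,24,-157,0,0,0.366,0.2],[275,26,-157,0,0,0.366,0.2],[280.6,26,-157,0,0,0.366,0.2],[280.6,26,-157,0,0,0.366,0.2],[280.6,26,-157,0,0,0.366,0.2],[280.6,26,-157,0,0,0.366,0.2]]]}}

```text
time_s: 8.65
ee_pos: [532.0, 67.9, 164.1]
ee_rot: [-180.0, 0.0, 44.9]
force: [-0.6, 0.3, 0.1]
gripper_width: 34.7
```

```bash
cat > look.py <<'E'
from h import *
import sys,pickle
n=sys.argv[1];f=grab_frame('side');pickle.dump(f,open(n+'.pkl','wb'));s=state();p=s['ee_pos']
prot=float(sys.argv[2])
print(p.round(1),s['force'].round(1),round(s['gripper_width'],1))
a=np.linspace(0,2*np.pi,60);
def circ(c,r,z):return proj(f,np.c_[c[0]+r*np.cos(a),c[1]+r*np.sin(a),0*a+z])
u0,v0,u1,v1=235,150,295,225;sc=9
im=cv2.resize(f['color'][v0:v1,u0:u1][...,::-1],None,fx=sc,fy=sc,interpolation=cv2.INTER_CUBIC)
cv2.imwrite('pics/%s_raw.png'%n,im)
def dr(q,c):cv2.polylines(im,[(((q-[u0,v0])+.5)*sc).astype(int)],True,c,1)
dr(circ(p,18,p[2]-prot),(0,0,255))
dr(circ((532.9,69),28,130),(0,255,0));dr(circ((532.9,69),22,130),(0,255,0))
cv2.imwrite('pics/%s_ov.png'%n,im)
E
python3 look.py L1 7.6
```

```text
[532.1  68.  164.1] [-0.2 -0.2  0.2] 34.8
```

View pics/L1_ov.png

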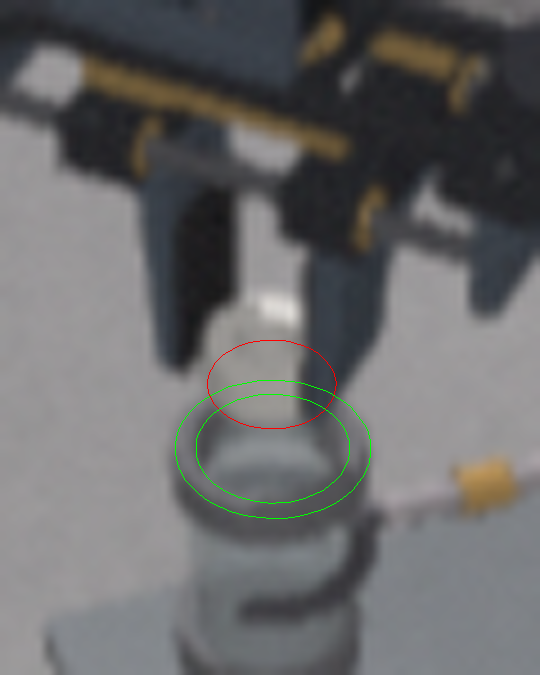

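View pics/L1_raw.png

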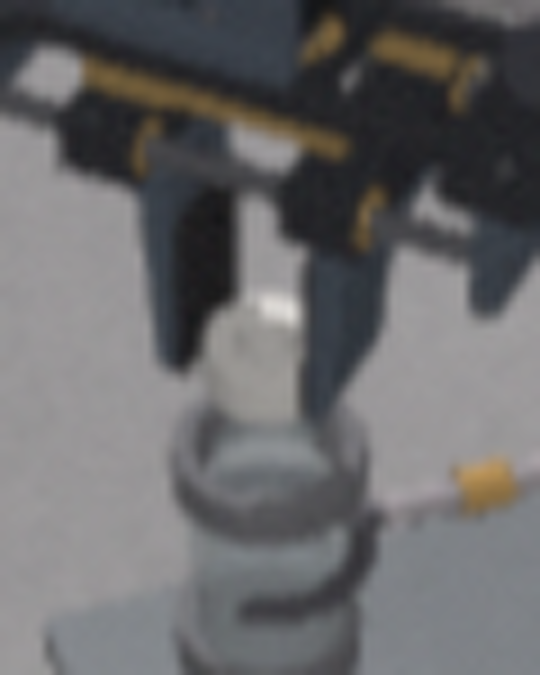

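The collar is imaged at about (270,448) in the crop and predicted at (273,449). The held ring shows a similar small offset. The column axis estimate of (532.9, 69) therefore holds in both views.

```bash
python3 d.py 532.8,68.9,164,45  532.8,68.9,133,45
```

```text
8.7 [532.1  68.  164.1] [180.    0.   44.9] [-0.2 -0.2  0.2] 34.8 [ 6.1 17.  99.1 -0.  63.9 51.1]
532.8,68.9,164,45 [ 1.1 -0.1  0.1] [ 0.     0.    -0.001]
532.8,68.9,133,45 [ 1.1 -0.1 31.1] [ 0.     0.    -0.001]
```

Request:
{"method": "servo_tool", "body": {"plan": [[[1.1,0,6,0,0,0,0.2],[1.1,0,14,0,0,0,0.2],[1.1,0,22,0,0,0,0.2],[1.1,0,25,0,0,0,0.2],[1.1,0,27,0,0,0,0.2],[1.1,0,27,0,0,0,0.2]]]}}

```text
time_s: 9.3
ee_pos: [533.2, 70.0, 136.6]
ee_rot: [-180.0, 0.0, 45.0]
force: [0.6, 0.8, -0.2]
gripper_width: 34.8
```

```bash
python3 look.py L2 7.6; python3 d.py 532.8,68.9,131.5
```

```text
[533.4  70.  136.9] [0.1 0.2 0.3] 34.8
9.35 [533.4  70.  136.9] [-180.   -0.   45.] [0.1 0.2 0.3] 34.8 [  6.2  18.6 101.2   0.   60.3  51.2]
532.8,68.9,131.5 [-1.2  0.3  5.4] [-0. -0.  0.]
```

View pics/L2_raw.png

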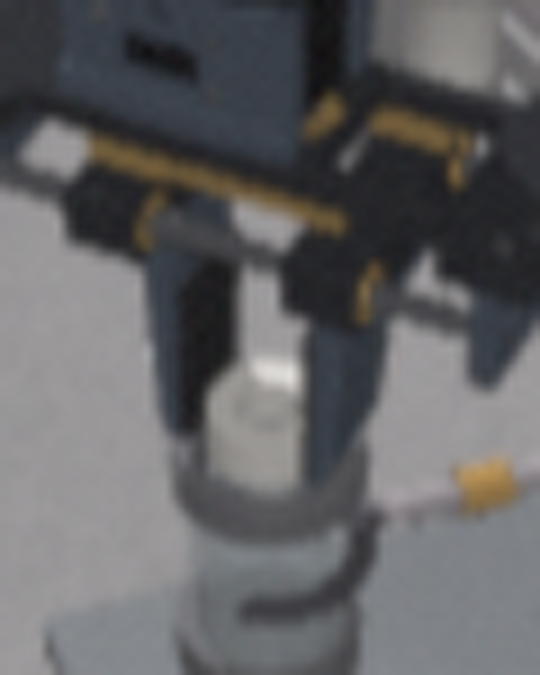

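Request:
{"method": "servo_tool", "body": {"plan": [[[-0.8,0.2,2,0,0,0,0.2],[-0.8,0.2,4,0,0,0,0.2],[-0.8,0.2,5,0,0,0,0.2],[-0.8,0.2,5,0,0,0,0.2],[-0.8,0.2,5,0,0,0,0.2]]]}}

```text
time_s: 9.85
ee_pos: [533.0, 69.3, 132.0]
ee_rot: [-180.0, -0.0, 45.0]
force: [0.8, -0.2, -0.5]
gripper_width: 35.0
```

```bash
python3 look.py L3 7.6; python3 d.py 532.8,68.9,131.5
```

```text
[533.   69.3 132. ] [-0.5 -0.4 -0.8] 34.7
9.9 [533.   69.3 132. ] [180.  -0.  45.] [-0.5 -0.4 -0.8] 34.7 [  6.2  18.8 101.7   0.   59.6  51.1]
532.8,68.9,131.5 [-0.4  0.1  0.5] [ 0. -0. -0.]
```

View pics/L3_raw.png

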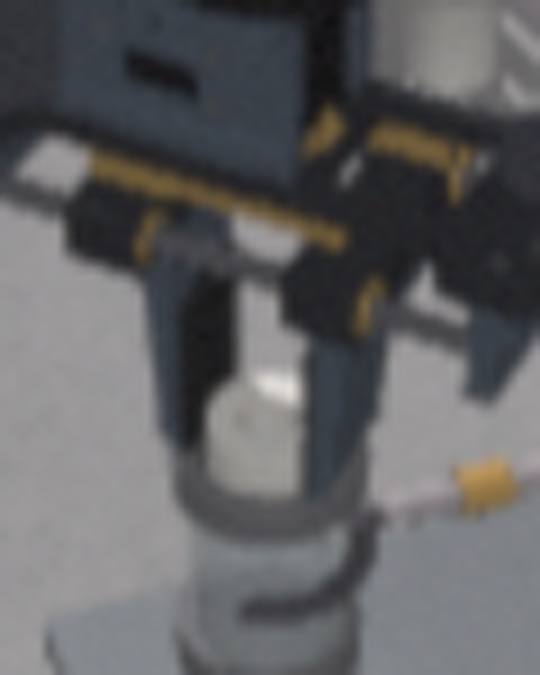

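No contact force, and the ring sits inside the collar. Releasing.

Request:
{"method": "servo_tool", "body": {"plan": [[[0,0,0,0,0,0,0.43],[0,0,0,0,0,0,0.45],[0,0,0,0,0,0,0.5],[0,0,0,0,0,0,0.6],[0,0,-10,0,0,0,0.6],[0,0,-45,0,0,0,0.6],[0,0,-90,0,0,0,0.6],[0,0,-90,0,0,0,0.6]]]}}

```text
time_s: 10.7
ee_pos: [536.7, 69.7, 229.0]
ee_rot: [179.5, -0.6, 45.0]
force: [-0.3, 0.0, 0.3]
gripper_width: 54.6
```

```bash
python3 look.py L4 7.6; python3 d.py 443.6,-277,110,58 443.6,-277,200,58
```

```text
[535.   69.5 225.9] [-0.6  0.4 -0.1] 55.0
10.75 [535.   69.5 225.9] [179.7  -0.4  45. ] [-0.6  0.4 -0.1] 55.0 [ 6.2 14.4 93.4  0.  71.7 51.1]
443.6,-277,110,58 [-310.5  179.6  114.8] [ 0.006 -0.006 -0.226]
443.6,-277,200,58 [-309.9  180.1   24.8] [ 0.006 -0.006 -0.226]
```

View pics/L4_raw.png

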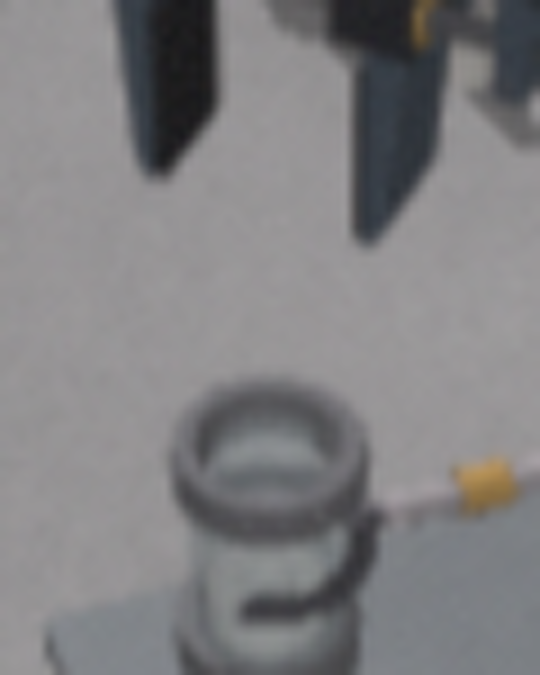

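Request:
{"method": "servo_tool", "body": {"plan": [[[-40,24,0,0,0,-0.1,0.6],[-80,47,0,0,0,-0.2,0.6],[-120,71,0,0,0,-0.227,0.6],[-160,94,10,0,0,-0.227,0.6],[-200,118,20,0,0,-0.227,0.6],[-240,141,40,0,0,-0.227,0.6],[-280,165,65,0,0,-0.227,0.6],[-300,177,95,0,0,-0.227,0.6],[-308,181.7,112,0,0,-0.227,0.6],[-308,181.7,112,0,0,-0.227,0.6],[-308,181.7,112,0,0,-0.227,0.6],[-308,181.7,112,0,0,-0.227,0.6]]]}}

```text
time_s: 11.95
ee_pos: [444.6, -276.6, 110.9]
ee_rot: [179.9, -0.0, 58.1]
force: [1.1, 0.5, 0.9]
gripper_width: 54.7
```

```bash
python3 d.py 443.6,-277,5.5
python3 - <<'E'
from h import *
import pickle
for n in('side','top'):
    f=grab_frame(n);save(n+'5',f);pickle.dump(f,open(n+'5.pkl','wb'))
    c=(f['color'][160:195,230:275] if n=='top' else f['color'][180:245,235:295])[...,::-1]
    cv2.imwrite('pics/c5%s.png'%n,cv2.resize(c,None,fx=9,fy=9,interpolation=cv2.INTER_CUBIC))
    X=cloud(f)
    if n=='top':
        q=X[170:185,244:259];print(np.nanmedian(q[...,2]));print(q[::2,::2,2].round(0))
E
```

```text
11.95 [ 444.6 -276.6  110.9] [179.9  -0.   58.1] [1.1 0.5 0.9] 54.7 [-33.2  18.8 105.1   0.   56.   -1.3]
443.6,-277,5.5 [ -0.8  -0.8 105.4] [ 0.002 -0.    -0.   ]
88.35169568574959
[[ 13. 127. 124. 131. 131. 130. 131.  16.]
 [132. 131. 123. 100.  94. 113. 127. 136.]
 [127. 124.  71.  69.  78.  71.  97. 129.]
 [132.  76.  77.  77.  74.  70.  74. 125.]
 [127.  74.  70.  54.  57.  71.  76. 125.]
 [132.  77.  76.  59.  58.  59.  72. 127.]
 [ nan 133.  67.  76.  71.  69. 129. 130.]
 [ 85. 137. 132. 130. 123. 127. 130. 127.]]
```

View pics/c5top.png

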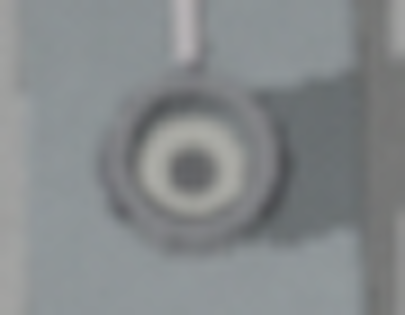

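View pics/side5.png

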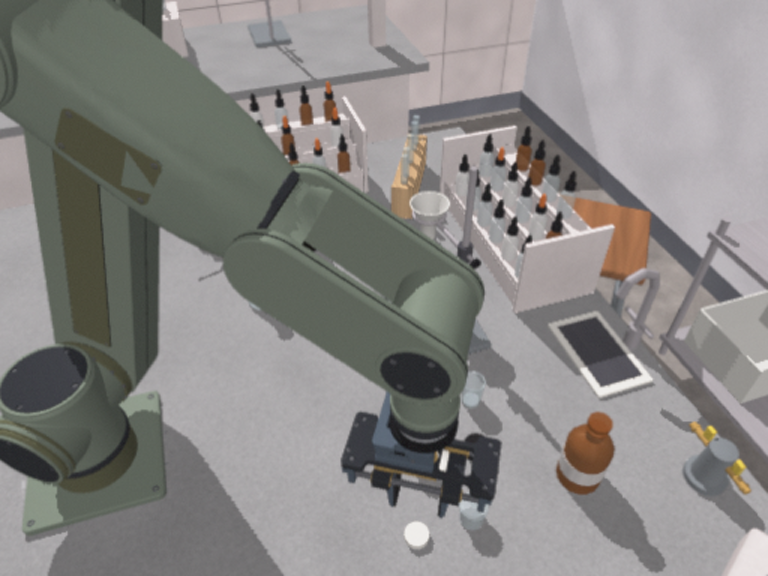

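The top view shows the support ring centred in the bore (at (192,168) in the crop). Its top reads about 72 mm, as expected for lying on the floor. Now the disc.

Request:
{"method": "servo_tool", "body": {"plan": [[[-0.8,-0.8,40,0,0,0,0.6],[-0.8,-0.8,75,0,0,0,0.6],[-0.8,-0.8,92,0,0,0,0.6],[-0.8,-0.8,101,0,0,0,0.6],[-0.8,-0.8,106,0,0,0,0.6],[-0.8,-0.8,106,0,0,0,0.6],[-0.8,-0.8,106,0,0,0,0.35],[-0.8,-0.8,106,0,0,0,0.2],[-0.8,-0.8,106,0,0,0,0.2],[-0.8,-0.8,106,0,0,0,0.2],[-0.8,-0.8,106,0,0,0,0.2]]]}}

```text
time_s: 13.15
ee_pos: [443.2, -277.6, 4.7]
ee_rot: [179.9, -0.0, 58.0]
force: [0.2, -0.2, 5.9]
gripper_width: 35.0
```

```bash
python3 d.py 533,69,165,45
```

```text
13.15 [ 443.2 -277.6    4.7] [179.9  -0.   58. ] [ 0.2 -0.2  5.9] 35.0 [-33.3  26.6 111.9   0.   41.4  -1.4]
533,69,165,45 [ 341.6 -107.1 -160.4] [ 0.002 -0.     0.227]
```

Request:
{"method": "servo_tool", "body": {"plan": [[[0,0,-15,0,0,0,0.2],[0,0,-50,0,0,0,0.2],[0,0,-90,0,0,0,0.2],[0,0,-130,0,0,0,0.2],[20,-6,-160,0,0,0,0.2],[63,-20,-160,0,0,0.1,0.2],[106,-33,-160,0,0,0.2,0.2],[150,-47,-160,0,0,0.227,0.2],[194,-61,-160,0,0,0.227,0.2],[238,-75,-160,0,0,0.227,0.2],[280,-88,-160,0,0,0.227,0.2],[315,-99,-160,0,0,0.227,0.2],[335,-105,-160,0,0,0.227,0.2],[341.6,-107.1,-160,0,0,0.227,0.2],[341.6,-107.1,-160,0,0,0.227,0.2],[341.6,-107.1,-160,0,0,0.227,0.2],[341.6,-107.1,-160,0,0,0.227,0.2],[341.6,-107.1,-160,0,0,0.227,0.2]]]}}

```text
time_s: 14.95
ee_pos: [532.5, 68.1, 164.0]
ee_rot: [180.0, 0.0, 44.9]
force: [-0.2, -0.2, -0.3]
gripper_width: 35.0
```

```bash
python3 look.py L6 5; python3 d.py 532.9,69,131.5,45
```

```text
[532.6  68.3 164. ] [0.4 0.1 0.1] 35.0
15.0 [532.6  68.3 164. ] [180.   -0.   44.9] [0.4 0.1 0.1] 35.0 [ 6.1 17.1 99.1 -0.  63.9 51.1]
532.9,69,131.5,45 [ 0.8 -0.3 32.5] [ 0.    -0.    -0.001]
```

View pics/L6_ov.png

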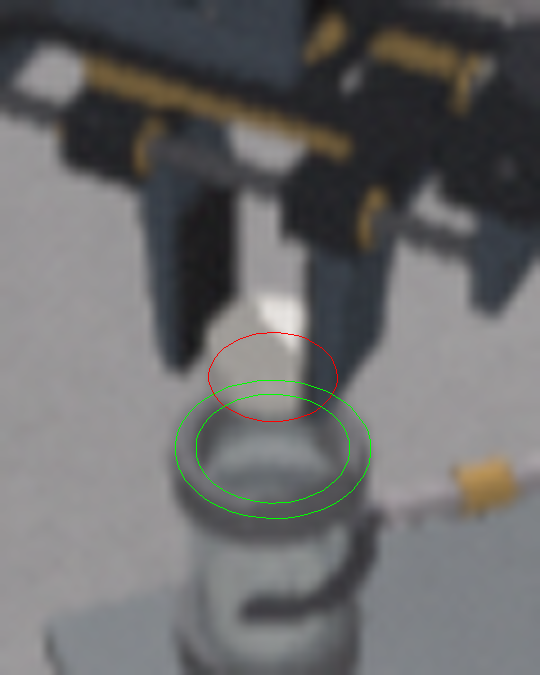

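Request:
{"method": "servo_tool", "body": {"plan": [[[0.5,0,8,0,0,0,0.2],[0.5,0,16,0,0,0,0.2],[0.5,0,23,0,0,0,0.2],[0.5,0,27,0,0,0,0.2],[0.5,0,30,0,0,0,0.2],[0.5,0,32,0,0,0,0.2],[0.5,0,32,0,0,0,0.2],[0.5,0,32,0,0,0,0.2]]]}}

```text
time_s: 15.8
ee_pos: [533.2, 69.6, 132.1]
ee_rot: [180.0, -0.0, 45.0]
force: [0.8, 1.0, -0.9]
gripper_width: 35.3
```

```bash
python3 look.py L7 5; python3 d.py 532.9,69,131.5,45
```

```text
[533.2  69.6 132.2] [ 1.  -1.  -0.4] 34.7
15.85 [533.2  69.6 132.2] [180.  -0.  45.] [ 1.  -1.  -0.4] 34.7 [  6.2  18.8 101.6   0.   59.6  51.2]
532.9,69,131.5,45 [-0.7  0.2  0.7] [ 0.    -0.001  0.   ]
```

View pics/L7_raw.png

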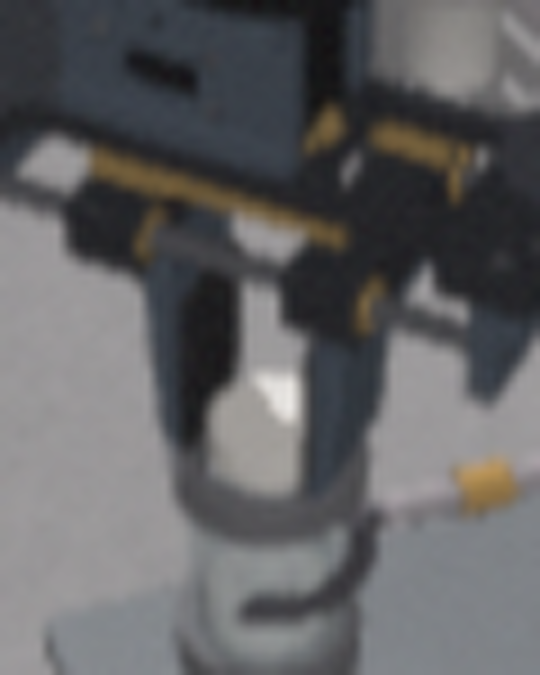

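Same picture as the first part, again with no contact force. I'll correct by 0.5 mm and release.

Request:
{"method": "servo_tool", "body": {"plan": [[[-0.5,0,0.5,0,0,0,0.2],[-0.5,0,0.5,0,0,0,0.2],[-0.5,0,0.5,0,0,0,0.43],[-0.5,0,0.5,0,0,0,0.45],[-0.5,0,0.5,0,0,0,0.5],[-0.5,0,0.5,0,0,0,0.6],[-0.5,0,-10,0,0,0,0.6],[-0.5,0,-45,0,0,0,0.6],[-0.5,0,-90,0,0,0,0.6],[-0.5,0,-90,0,0,0,0.6],[-0.5,0,-90,0,0,0,0.6]]]}}

```text
time_s: 16.95
ee_pos: [533.3, 69.3, 223.7]
ee_rot: [179.9, -0.2, 45.0]
force: [-0.4, -0.0, -0.7]
gripper_width: 54.6
```

```bash
python3 look.py L8 5; python3 d.py 526.5,-99.5,110,20
```

```text
[532.4  69.1 222.2] [-0.4 -0.3 -0.6] 55.0
17.0 [532.4  69.1 222.2] [180.  -0.  45.] [-0.4 -0.3 -0.6] 55.0 [ 6.2 14.6 93.8  0.  71.6 51.1]
526.5,-99.5,110,20 [-123.5  115.   112.1] [ 0.    -0.     0.437]
```

View pics/L8_raw.png

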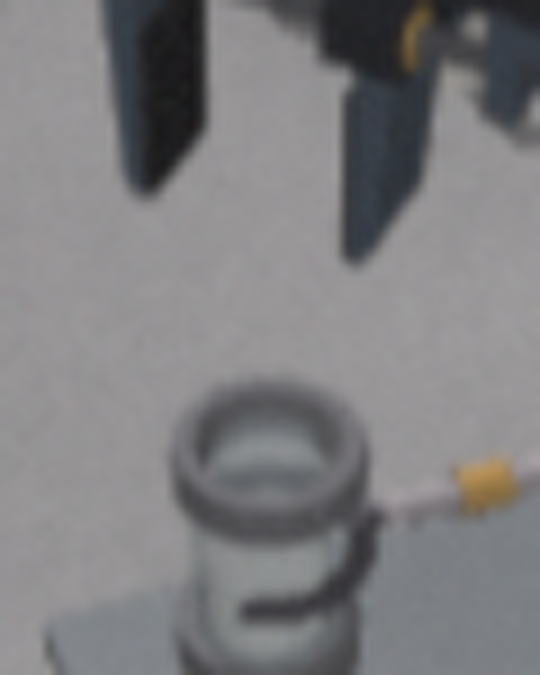

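The disc has dropped into the column. Next, hover over the retaining ring, jaws turned clear of the dish and beaker.

Request:
{"method": "servo_tool", "body": {"plan": [[[-30,28,0,0,0,0.1,0.55],[-60,56,0,0,0,0.2,0.55],[-90,84,20,0,0,0.3,0.55],[-110,102,50,0,0,0.4,0.55],[-123,115,85,0,0,0.437,0.55],[-123,115,112,0,0,0.437,0.55],[-123,115,112,0,0,0.437,0.55],[-123,115,112,0,0,0.437,0.55],[-123,115,112,0,0,0.437,0.55]]]}}

```text
time_s: 17.9
ee_pos: [528.1, -98.9, 111.1]
ee_rot: [179.9, -0.1, 20.0]
force: [0.9, 0.2, 0.0]
gripper_width: 50.2
```

```bash
python3 d.py 526.5,-99.5,5.5
python3 - <<'E'
from h import *
import pickle
for n in('side','top'):
    f=grab_frame(n);save(n+'9',f);pickle.dump(f,open(n+'9.pkl','wb'))
    if n=='top':
        c=f['color'][160:195,230:275][...,::-1]
        cv2.imwrite('pics/c9%s.png'%n,cv2.resize(c,None,fx=9,fy=9,interpolation=cv2.INTER_CUBIC))
        q=cloud(f)[170:185,244:259];print(q[::2,::2,2].round(0))
E
```

```text
17.9 [528.1 -98.9 111.1] [ 1.799e+02 -1.000e-01  2.000e+01] [0.9 0.2 0. ] 50.2 [-11.8  19.9 103.4   0.   56.6  58.1]
526.5,-99.5,5.5 [-1.900e+00 -1.000e-01  1.056e+02] [ 0.001 -0.002 -0.   ]
[[ 17. 132. 132. 133. 130. 130. 125.  16.]
 [128. 133. 124. 102.  97. 110. 127. 130.]
 [129. 128.  77.  84.  87.  87.  99. 126.]
 [125.  79.  87.  85.  91.  87.  83. 122.]
 [128.  85.  87.  89.  85.  84.  87. 128.]
 [125.  83.  86.  89.  86.  86.  78. 131.]
 [132. 129.  86.  86.  83.  84. 125. 132.]
 [ 92. 129. 128. 132. 129. 130. 133. 133.]]
```

View pics/c9top.png

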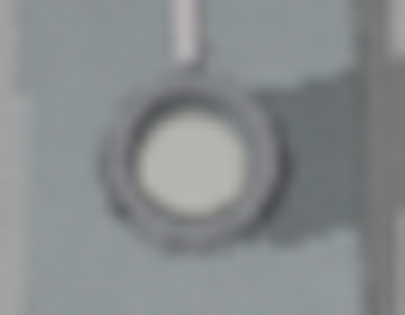

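View pics/side9.png

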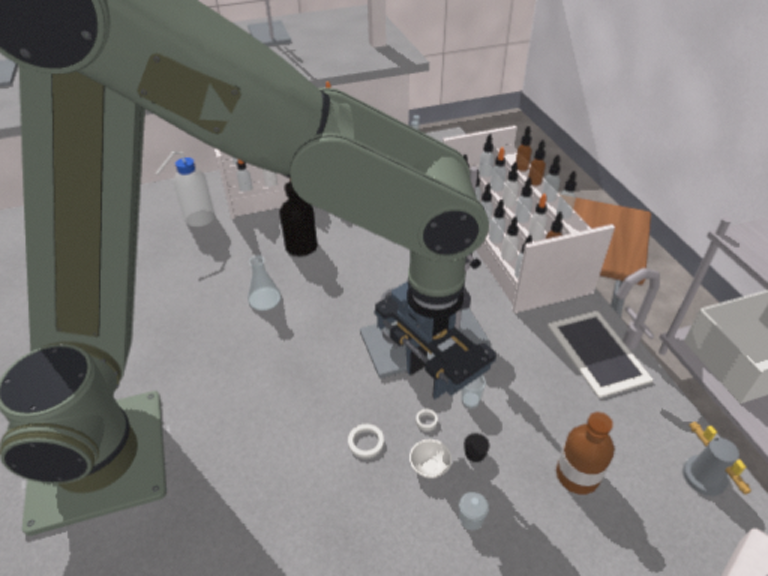

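The disc lies flat, with its top at about 86 mm (84 expected). Picking the retaining ring.

Request:
{"method": "servo_tool", "body": {"plan": [[[-1,0,40,0,0,0,0.55],[-1,0,75,0,0,0,0.55],[-1,0,92,0,0,0,0.55],[-1,0,101,0,0,0,0.55],[-1,0,106,0,0,0,0.55],[-1,0,106,0,0,0,0.55],[-1,0,106,0,0,0,0.35],[-1,0,106,0,0,0,0.2],[-1,0,106,0,0,0,0.2],[-1,0,106,0,0,0,0.2],[-1,0,106,0,0,0,0.2]]]}}

```text
time_s: 19.1
ee_pos: [526.9, -99.6, 4.9]
ee_rot: [179.9, -0.1, 20.0]
force: [-0.4, 0.3, 6.3]
gripper_width: 34.8
```

```bash
python3 d.py 533,69,165,45
```

```text
19.1 [526.9 -99.6   4.9] [ 1.799e+02 -1.000e-01  2.000e+01] [-0.4  0.3  6.3] 34.8 [-11.9  27.5 110.1   0.   42.3  58.1]
533,69,165,45 [  63.6 -156.2 -160.2] [ 0.001 -0.002 -0.437]
```

Request:
{"method": "servo_tool", "body": {"plan": [[[0,0,-15,0,0,0,0.2],[0,0,-50,0,0,0,0.2],[0,0,-90,0,0,0,0.2],[0,0,-130,0,0,0,0.2],[2,-5,-158,0,0,-0.05,0.2],[14,-35,-160,0,0,-0.15,0.2],[29,-72,-160,0,0,-0.25,0.2],[44,-109,-160,0,0,-0.35,0.2],[56,-138,-160,0,0,-0.437,0.2],[62,-152,-160,0,0,-0.437,0.2],[63.6,-156.2,-160,0,0,-0.437,0.2],[63.6,-156.2,-160,0,0,-0.437,0.2],[63.6,-156.2,-160,0,0,-0.437,0.2],[63.6,-156.2,-160,0,0,-0.437,0.2],[63.6,-156.2,-160,0,0,-0.437,0.2]]]}}

```text
time_s: 20.6
ee_pos: [532.6, 68.1, 163.9]
ee_rot: [180.0, 0.0, 44.9]
force: [-0.9, -0.0, 0.3]
gripper_width: 34.6
```

```bash
python3 look.py L10 5; python3 d.py 532.9,69,131.5,45
```

```text
[532.6  68.3 163.9] [0.1 0.2 0.1] 34.9
20.65 [532.6  68.3 163.9] [-180.     0.    44.9] [0.1 0.2 0.1] 34.9 [ 6.1 17.1 99.1 -0.  63.8 51.1]
532.9,69,131.5,45 [ 0.8 -0.3 32.4] [-0.     0.    -0.001]
```

View pics/L10_ov.png

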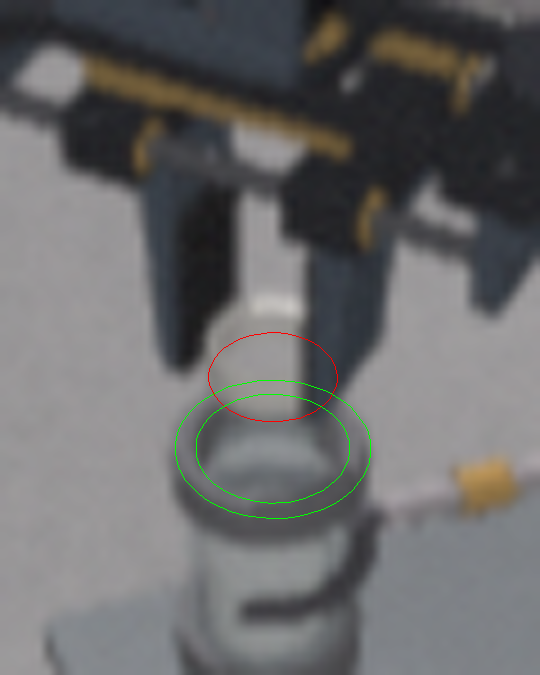

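The same alignment as before, so I'll repeat the insertion that worked.

Request:
{"method": "servo_tool", "body": {"plan": [[[0,0,8,0,0,0,0.2],[0,0,16,0,0,0,0.2],[0,0,23,0,0,0,0.2],[0,0,27,0,0,0,0.2],[0,0,30,0,0,0,0.2],[0,0,32.3,0,0,0,0.2],[0,0,32.3,0,0,0,0.2],[0,0,32.3,0,0,0,0.2]]]}}

```text
time_s: 21.45
ee_pos: [532.7, 69.1, 131.8]
ee_rot: [180.0, -0.0, 45.0]
force: [0.8, -0.1, -0.6]
gripper_width: 34.8
```

```bash
python3 look.py L11 5; python3 d.py 532.9,69,131.5,45
```

```text
[532.8  69.1 131.9] [-0.3 -0.  -0.1] 34.4
21.5 [532.8  69.1 131.9] [180.  -0.  45.] [-0.3 -0.  -0.1] 34.4 [  6.2  18.8 101.7   0.   59.5  51.1]
532.9,69,131.5,45 [0.  0.2 0.4] [ 0.    -0.001  0.   ]
```

View pics/L11_raw.png

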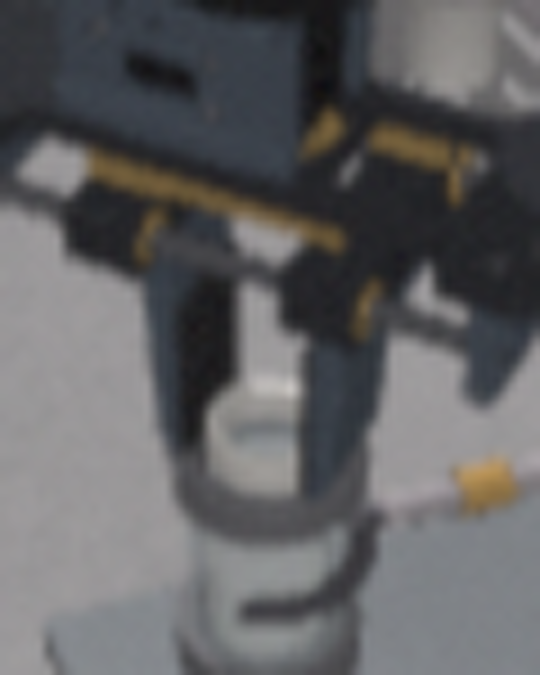

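The ring sits in the lead-in. I'll release it, then retreat up and back towards the robot to clear the view.

Request:
{"method": "servo_tool", "body": {"plan": [[[0,0,0.3,0,0,0,0.43],[0,0,0.3,0,0,0,0.45],[0,0,0.3,0,0,0,0.5],[0,0,0.3,0,0,0,0.6],[0,0,-10,0,0,0,0.6],[0,0,-45,0,0,0,0.6],[0,0,-90,0,0,0,0.6],[-30,30,-120,0,0,0,0.6],[-60,60,-120,0,0,0,0.6],[-95,90,-120,0,0,0,0.6],[-130,120,-120,0,0,0,0.6],[-160,145,-120,0,0,0,0.6],[-160,145,-120,0,0,0,0.6],[-160,145,-120,0,0,0,0.6],[-160,145,-120,0,0,0,0.6]]]}}

```text
time_s: 23.0
ee_pos: [522.1, -145.7, 252.0]
ee_rot: [-180.0, -0.0, 45.1]
force: [0.1, 1.0, -0.0]
gripper_width: 54.8
```

```bash
python3 d.py
python3 - <<'E'
from h import *
import pickle
for n in('side','top'):
    f=grab_frame(n);save(n+'12',f);pickle.dump(f,open(n+'12.pkl','wb'))
    if n=='top':
        c=f['color'][160:195,230:275][...,::-1]
        cv2.imwrite('pics/c12%s.png'%n,cv2.resize(c,None,fx=9,fy=9,interpolation=cv2.INTER_CUBIC))
        q=cloud(f)[170:185,244:259];print(q[:,:,2].round(0))
E
```

```text
23.0 [ 522.1 -145.7  252. ] [-180.    -0.    45.1] [ 0.1  1.  -0. ] 54.8 [-16.8  14.1  90.1   0.   75.8  28.1]
[[ 19. 128. 130. 128. 127. 131. 132. 136. 128. 133. 128. 128. 128. 126.
   19.]
 [ 21. 132. 133. 129. 128. 127. 127. 127. 127. 127. 126. 129. 128. 129.
  134.]
 [129. 129. 132. 130. 122. 120. 116. 118. 118. 122. 111. 124. 133. 130.
  134.]
 [135. 130. 125. 126. 118. 119. 114. 121. 118. 117. 121. 122. 126. 133.
  132.]
 [132. 128. 131. 115. 123. 116. 109.  80.  83.  83. 112. 122. 124. 128.
  129.]
 [131. 127. 116. 114. 114.  87.  93.  81.  82.  87.  87. 124. 129. 115.
  130.]
 [129. 128. 118. 110. 105.  83.  84.  83.  84.  81.  83.  82. 124. 122.
  125.]
 [128. 120. 122. 119.  83.  89.  82.  82.  89.  85.  86.  84. 125. 124.
  127.]
 [128. 126. 118. 112.  79.  83.  82.  82.  81.  82.  86.  85. 124. 117.
  127.]
 [128. 128. 117. 109.  87.  82.  84.  86.  84.  83.  83. 120. 126. 124.
  127.]
 [125. 128. 113. 119.  86.  77.  83.  84.  85.  88.  83. 125. 129. 119.
  124.]
 [134. 129. 131. 120. 125.  85.  85.  91.  83.  83. 121. 127. 124. 130.
  133.]
 [132. 133. 129. 124. 121. 123. 118. 128. 124. 126. 124. 125. 126. 129.
  129.]
 [127. 129. 126. 132. 128. 119. 124. 118. 122. 119. 118. 130. 131. 126.
  132.]
 [ 91. 127. 128. 130. 129. 133. 130. 131. 122. 129. 129. 131. 128. 129.
  128.]]
```

View pics/c12top.png

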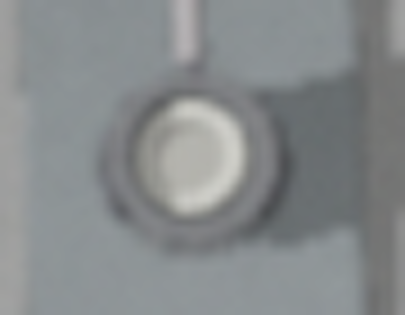

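View pics/top12.png

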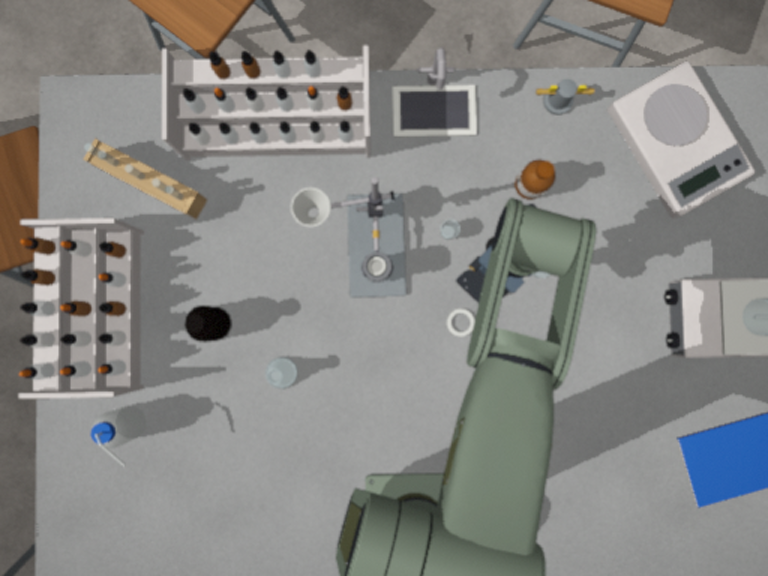

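The retaining ring has not gone down. Its rim reads about 110–125 mm, higher on the right in the top crop, so it is wedged at a tilt. I'll measure the tilt.

Run:
```python
from h import *
import pickle
S=pickle.load(open('side12.pkl','rb'));T=pickle.load(open('top12.pkl','rb'))
c=S['color'][185:240,240:290][...,::-1];cv2.imwrite('pics/s12.png',cv2.resize(c,None,fx=11,fy=11,interpolation=cv2.INTER_CUBIC))
X=cloud(T);d=X[...,:2]-[532.5,68.7];r=np.hypot(d[...,0],d[...,1])
for lo,hi in((13.5,17.5),):
  m=(r>lo)&(r<hi)&(X[...,2]>92)&(X[...,2]<128);A=np.c_[d[m],np.ones(m.sum())];co=np.linalg.lstsq(A,X[...,2][m],rcond=None)[0];print(m.sum(),co,np.degrees(np.arctan(np.hypot(*co[:2]))),np.degrees(np.arctan2(co[1],co[0])))
a=np.degrees(np.arctan2(d[...,1],d[...,0]))
for k in range(-180,180,45):
  m=(r>13)&(r<18)&(X[...,2]>92)&(a>=k)&(a<k+45);print(k,m.sum(),np.median(X[...,2][m]).round(1),np.median(T['color'].min(2)[m]))
```

```text
46 [ -0.12676724  -0.18572463 120.60632366] 12.672936765657735 -124.31567924757452
-180 6 122.7 164.0
-135 6 125.5 162.0
-90 7 124.4 189.0
-45 9 118.1 192.0
0 7 119.4 161.0
45 8 117.0 139.5
90 6 118.5 141.0
135 8 122.0 162.0
```

View pics/s12.png

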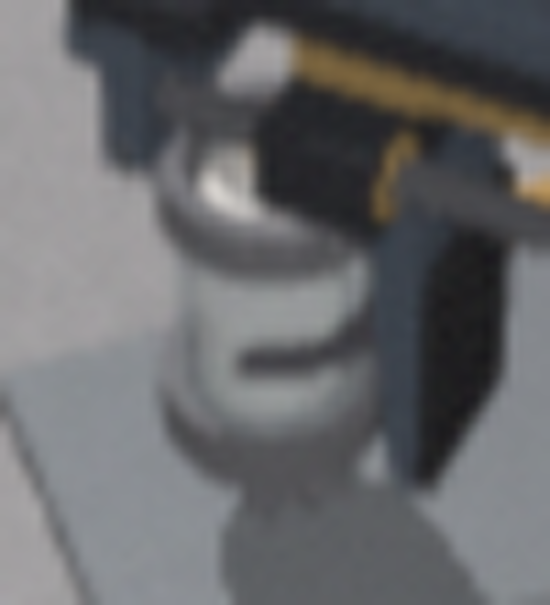

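The ring is tilted about 12°, high towards azimuth -124°. I'll press its high edge down with the closed fingertips, the pad width laid along that azimuth.

```bash
python3 d.py 531.9,67.6,200,56 531.9,67.6,140,56
```

```text
23.1 [ 522.2 -145.4  251.9] [-180.    -0.    45.1] [ 0.2 -0.   0.2] 54.6 [-16.8  14.1  90.1   0.   75.8  28.1]
531.9,67.6,200,56 [ 157.7 -143.4   51.9] [-0.   -0.   -0.19]
531.9,67.6,140,56 [ 157.7 -143.4  111.9] [-0.   -0.   -0.19]
```

Request:
{"method": "servo_tool", "body": {"plan": [[[30,-28,0,0,0,-0.1,0],[62,-56,0,0,0,-0.19,0],[95,-86,0,0,0,-0.19,0],[128,-116,10,0,0,-0.19,0],[150,-136,30,0,0,-0.19,0],[157.5,-143.4,52,0,0,-0.19,0],[157.5,-143.4,80,0,0,-0.19,0],[157.5,-143.4,100,0,0,-0.19,0],[157.5,-143.4,100,0,0,-0.19,0],[157.5,-143.4,100,0,0,-0.19,0],[157.5,-143.4,100,0,0,-0.19,0]]]}}

```text
time_s: 24.2
ee_pos: [532.9, 66.6, 153.1]
ee_rot: [179.9, -0.1, 55.9]
force: [0.1, 0.5, 0.4]
gripper_width: 0.1
```

```bash
python3 look.py L13 0;python3 d.py 531.9,67.6,130,56
```

```text
[532.9  66.5 153.2] [-0.3 -0.5 -0.1] 0.8
24.25 [532.9  66.5 153.2] [ 1.799e+02 -1.000e-01  5.590e+01] [-0.3 -0.5 -0.1] 0.8 [  5.9  17.5 100.1   0.   62.2  39.9]
531.9,67.6,130,56 [ 0.3 -1.5 23.2] [ 0.002 -0.002 -0.001]
```

View pics/L13_raw.png

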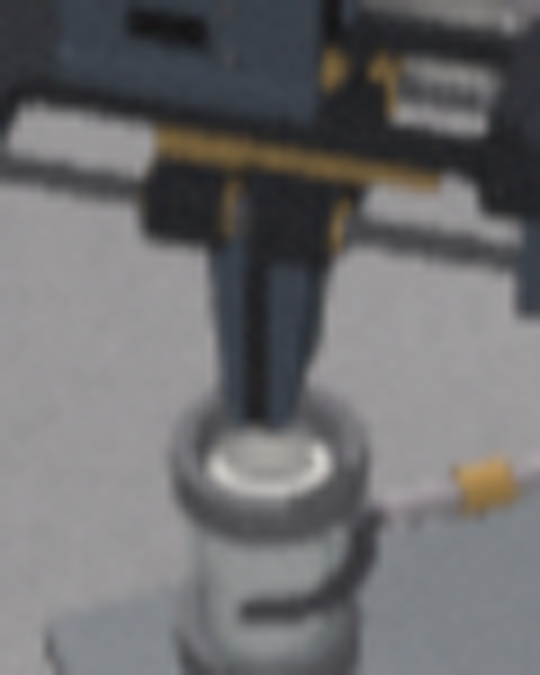

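Request:
{"method": "servo_tool", "body": {"plan": [[[0.3,-1,10,0,0,0,0],[0.3,-1,18,0,0,0,0],[0.3,-1,22,0,0,0,0],[0.3,-1,25,0,0,0,0],[0.3,-1,25,0,0,0,0],[0.3,-1,25,0,0,0,0]]]}}

```text
time_s: 24.85
ee_pos: [532.1, 67.6, 126.9]
ee_rot: [180.0, -0.1, 55.9]
force: [1.4, 3.8, 0.7]
gripper_width: 0.4
```

```bash
python3 look.py L14 0;python3 d.py 532.2,68,122,56
```

```text
[532.   67.6 126.9] [2.2 4.  1.3] 0.5
24.9 [532.   67.6 126.9] [ 1.80e+02 -1.00e-01  5.59e+01] [2.2 4.  1.3] 0.5 [6.000e+00 1.890e+01 1.023e+02 1.000e-01 5.870e+01 4.000e+01]
532.2,68,122,56 [ 0.4 -0.1  4.9] [ 0.001 -0.002 -0.002]
```

View pics/L14_raw.png

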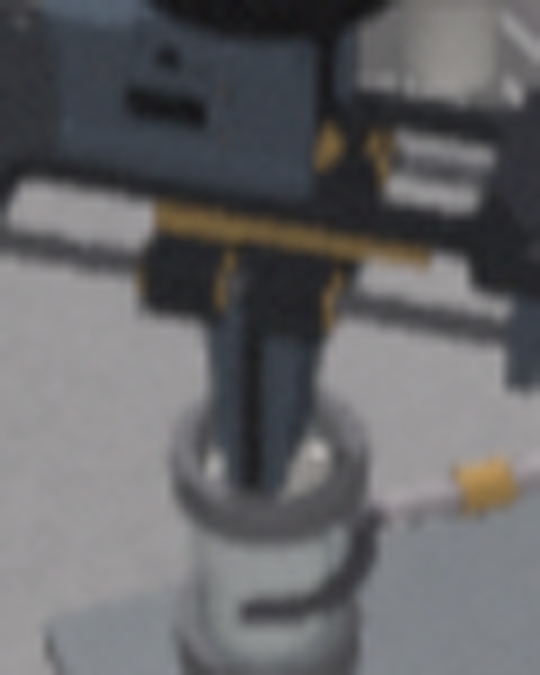

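The tip touches the bevel lightly (about 4.5 N sideways). I'll move 1 mm towards the axis and press further.

Request:
{"method": "servo_tool", "body": {"plan": [[[0.8,0,0,0,0,0,0],[0.8,0,2,0,0,0,0],[0.8,0,4,0,0,0,0],[0.8,0,5,0,0,0,0],[0.8,0,5,0,0,0,0]]]}}

```text
time_s: 25.4
ee_pos: [533.3, 68.9, 122.8]
ee_rot: [179.9, -0.3, 55.9]
force: [2.7, 6.8, 4.8]
gripper_width: 0.3
```

```bash
python3 look.py L15 0;python3 d.py 532.8,68.8,118,56
```

```text
[533.3  68.9 122.7] [2.9 6.  4.2] 0.5
25.45 [533.3  68.9 122.7] [179.9  -0.3  55.9] [2.9 6.  4.2] 0.5 [6.100e+00 1.920e+01 1.025e+02 1.000e-01 5.800e+01 4.010e+01]
532.8,68.8,118,56 [-0.4 -0.4  4.7] [ 0.002 -0.004 -0.002]
```

View pics/L15_raw.png

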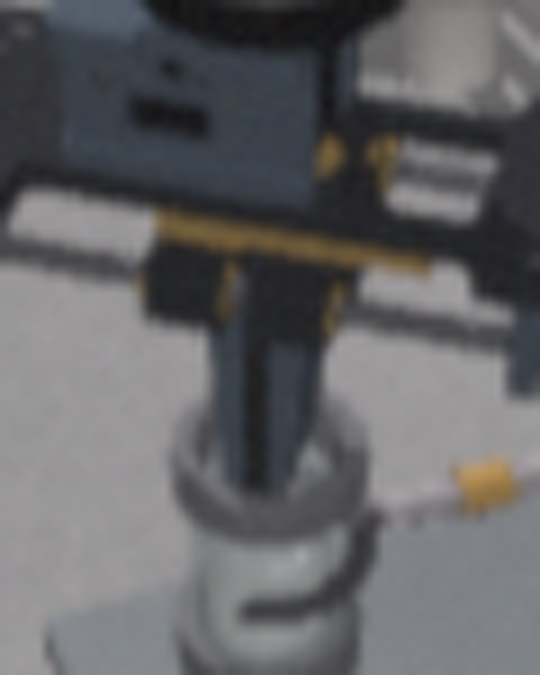

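Request:
{"method": "servo_tool", "body": {"plan": [[[0,0,-5,0,0,0,0],[0,0,-40,0,0,0,0],[0,0,-90,0,0,0,0],[-40,20,-100,0,0,0,0],[-85,40,-100,0,0,0,0],[-130,60,-100,0,0,0,0],[-175,80,-100,0,0,0,0],[-215,90,-100,0,0,0,0],[-215,90,-100,0,0,0,0],[-215,90,-100,0,0,0,0]]]}}

```text
time_s: 26.45
ee_pos: [484.4, -161.6, 221.0]
ee_rot: [-179.9, 0.1, 55.8]
force: [-0.2, -0.1, 0.2]
gripper_width: -0.0
```

```bash
cat > chk.py <<'E'
from h import *
import pickle,sys
k=sys.argv[1]
S=grab_frame('side');T=grab_frame('top');pickle.dump((S,T),open(k+'.pkl','wb'));save('side'+k,S);save('top'+k,T)
c=S['color'][185:240,240:290][...,::-1];a=cv2.resize(c,(500,550),interpolation=cv2.INTER_CUBIC)
c=T['color'][160:195,235:270][...,::-1];b=cv2.resize(c,(550,550)[:2],interpolation=cv2.INTER_CUBIC)[:, :300*2]
cv2.imwrite('pics/chk%s.png'%k,cv2.resize(np.hstack([a,b]),None,fx=.76,fy=.76))
X=cloud(T);d=X[...,:2]-[532.9,69];r=np.hypot(d[...,0],d[...,1])
a=np.degrees(np.arctan2(d[...,1],d[...,0]))
for q in range(-180,180,45):
  m=(r>13)&(r<18)&(X[...,2]>60)&(a>=q)&(a<q+45);print(q,m.sum(),np.percentile(X[...,2][m],[10,50,90]).round(0))
m=r<11;print('centre',np.nanmedian(X[...,2][m]))
E
python3 chk.py 16
```

```text
-180 5 [ 95.  98. 100.]
-135 5 [82. 88. 98.]
-90 7 [88. 92. 95.]
-45 10 [ 86.  95. 103.]
0 10 [ 94. 100. 118.]
45 9 [ 92. 100. 127.]
90 5 [ 94.  96. 113.]
135 5 [92. 94. 98.]
centre 84.96405578132239
```

View pics/chk16.png

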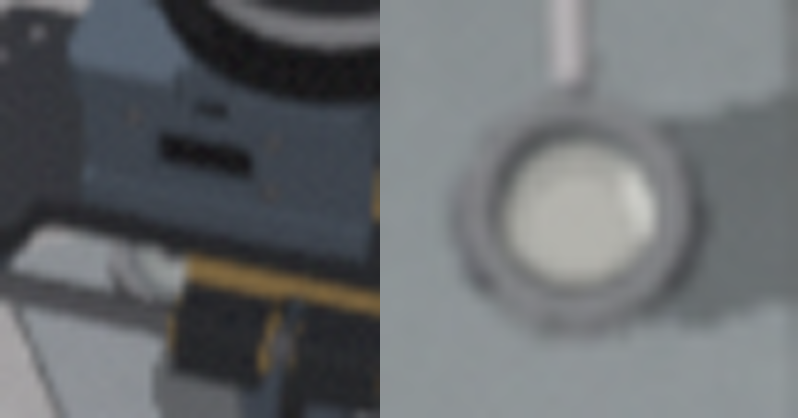

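The ring has dropped; its rim now reads about 96 mm, as expected. I'll move the arm out of the side view and verify flatness and the bystanders.

```bash
python3 d.py 380,0,300 250,350,320
```

```text
26.55 [ 485.3 -160.2  221.3] [-179.9    0.    55.9] [ 0.4  0.3 -0.2] 0.3 [-19.6  12.3  97.   -0.   70.8  14.5]
380,0,300 [  73.7 -177.1  -78.5] [-0.001  0.    -0.   ]
250,350,320 [ 290.9 -480.8  -98.2] [-0.001  0.    -0.   ]
```

Request:
{"method": "servo_tool", "body": {"plan": [[[5,-10,-40,0,0,0,0],[15,-40,-78,0,0,0,0],[35,-85,-78,0,0,0,0],[55,-130,-78,0,0,0,0],[74,-177,-80,0,0,0,0],[105,-215,-90,0,0,0,0],[290,-480,-98,0,0,0,0],[290,-480,-98,0,0,0,0],[290,-480,-98,0,0,0,0],[290,-480,-98,0,0,0,0],[290,-480,-98,0,0,0,0],[290,-480,-98,0,0,0,0],[290,-480,-98,0,0,0,0],[290,-480,-98,0,0,0,0],[290,-480,-98,0,0,0,0],[290,-480,-98,0,0,0,0]]]}}

```text
time_s: 28.15
ee_pos: [250.5, 347.6, 319.6]
ee_rot: [180.0, 0.0, 55.9]
force: [0.3, -0.5, 0.4]
gripper_width: 0.7
```

```bash
python3 chk.py 17; python3 d.py;python3 - <<'E'
from h import *
import pickle
S,T=pickle.load(open('17.pkl','rb'));_,T2=pickle.load(open('16.pkl','rb'))
n=0
for (f) in (T,T2):
    X=cloud(f);d=X[...,:2]-[532.9,69];r=np.hypot(d[...,0],d[...,1])
    m=(r>13)&(r<18)&(abs(X[...,2]-95)<8)
    A=np.c_[d[m],np.ones(m.sum())];co=np.linalg.lstsq(A,X[...,2][m],rcond=None)[0];print(m.sum(),co)
E
```

```text
-180 5 [95. 96. 99.]
-135 5 [83. 85. 95.]
-90 8 [84. 94. 96.]
-45 9 [ 85.  94. 104.]
0 9 [ 95.  98. 115.]
45 9 [ 92.  98. 130.]
90 5 [ 90.  94. 115.]
135 5 [ 96.  98. 101.]
centre 84.40710652519557
28.25 [251.  347.4 319.8] [180.   -0.   55.8] [ 1.2 -0.2  0.3] 0.7 [52.6  1.7 95.4 -0.  82.9 86.8]
37 [-5.71063755e-02  1.66717473e-02  9.57108390e+01]
43 [1.22750263e-02 1.02399193e-01 9.57303486e+01]
```

View pics/chk17.png

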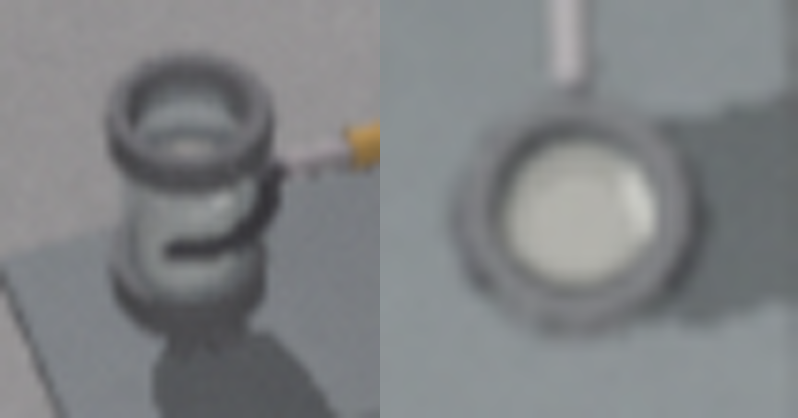

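View pics/side17.png

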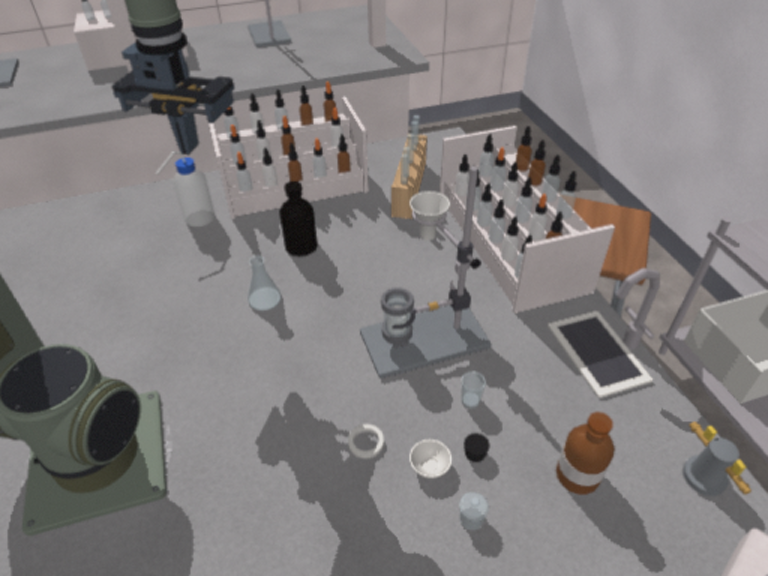

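View pics/top17.png

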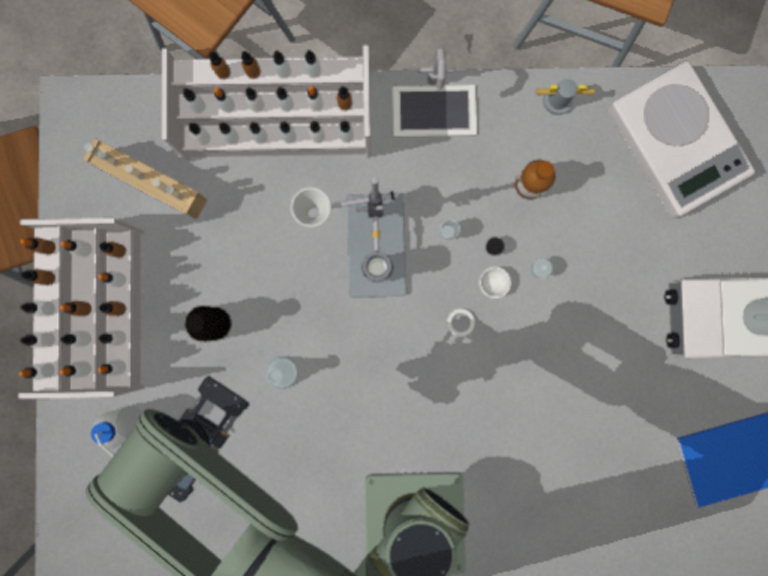

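Run:
```python
from h import *
fs=[grab_frame('top') for _ in range(16)]
T=dict(fs[0]);Z=np.stack([f['range_z'] for f in fs]);Z[Z==0]=np.nan;T['range_z']=np.nan_to_num(np.nanmedian(Z,0))
X=cloud(T);
C=plane(T,[[251.0,177.4]],130)[0];print(C)
print(X[170:186,243:260,2].round(0).astype(int))
for c in((532.9,69),(533.4,69.8),(532.3,68.6)):
    d=X[...,:2]-c;r=np.hypot(d[...,0],d[...,1])
    m=(r>13)&(r<18)&(abs(X[...,2]-96)<6)
    A=np.c_[d[m],np.ones(m.sum())];co=np.linalg.lstsq(A,X[...,2][m],rcond=None)[0];print(m.sum(),co)
    m=r<10;A=np.c_[d[m],np.ones(m.sum())];print('disc',np.linalg.lstsq(A,X[...,2][m],rcond=None)[0])
```

```text
[531.76909014  68.88172305 130.        ]
[[ 13  14 125 131 129 130 130 130 129 130 130 129 129 128 131  14  14]
 [ 13  15 130 130 131 129 128 125 125 127 127 127 129 130 131 130  13]
 [ 13 130 131 129 128 127 113 102  98  98 104 114 125 129 130 130 129]
 [129 131 131 128 121 100  95  95  96  97  98  95 101 127 128 130 131]
 [131 132 129 126  95  97  97  96  88  86  96  96  96  97 126 129 131]
 [131 131 128 104  97  96  85  84  84  85  86  84  97  97 109 128 131]
 [130 130 126  77  95  84  86  83  85  85  83  86  84  96  95 127 131]
 [132 131 126  98  96  85  84  85  85  84  86  86  83  96  97 126 129]
 [130 131 124  97  95  85  84  84  83  83  84  84  84  85  97 127 131]
 [129 131 127  96  96  85  85  84  83  84  84  85  83  85  97 127 130]
 [130 129 130  92  95  83  83  86  84  84  84  84  85  97  97 126 130]
 [129 131 130 126  97  97  85  83  84  84  84  86  84  94 128 129 130]
 [127 129 131 129 126  95  96  83  86  83  83  95  95 126 131 129 130]
 [ 92 129 130 130 129 126  97  96  96  95  96  96 127 128 131 130 129]
 [ 91  92 129 130 130 131 128 128 128 127 128 128 130 130 131 131  89]
 [ 14  15  57 129 129 130 131 130 130 131 130 130 131 131 124  58  15]]
39 [5.15721312e-02 4.73023258e-03 9.61642750e+01]
disc [4.44517527e-02 2.42104881e-02 8.42837409e+01]
33 [4.83476417e-02 2.65232986e-03 9.62886184e+01]
disc [4.57560460e-02 1.60082819e-02 8.42529213e+01]
40 [ 3.58560859e-02 -1.08706950e-02  9.60995506e+01]
disc [3.61391402e-02 1.47545163e-02 8.43309006e+01]
```

The ring top is uniformly 95–97 mm and the disc 83–86 mm, against 96 and 84 expected. Both are flat. Handing in.

```bash
python3 -c "
from workcell import *
print(job_done())"
```

```text
the job is handed in; nothing more can be done
None
```

I swung the funnel aside to about 1.45 rad and stacked the support ring, disc and retaining ring in the bore, then handed the job in at about 29 s. No verdict was reported.

- **Retaining ring:** on release it wedged, tilted about 12° in the collar. I pressed its high edge down lightly with the closed fingertips (about 8 N at the wrist), and it dropped into place.
- **Stack:** after that ring dropped, depth averaged over 16 top-camera frames put its top at 96.2 mm (96 expected) and the disc's at 84.3 mm (84 expected). Fitted tilts were about 0.05 rad or less. The support ring's top read about 72 mm after it was dropped, also as expected.
- **Surroundings:** in the last pictures the funnel is still swung aside and every bystander stands upright. By eye they are where they started, but I did not re-measure them. The robot touches nothing.
- **Disagreement:** the two cameras differed by 1–2 mm. Contact with the collar suggested its axis is about 1 mm from my estimate, towards +x and +y, which probably caused the tilt.

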